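Set up the colour standards on the light stand

TASK

Set up the lamp stand for a colour check: first slide the lamp dimmer fully down, then unhook every colour plate from the hanger's keyhole studs and lean each one in the bay of the light stand marked with its own colour, bottom edge on the ledge and back against the panel. When all the plates stand there, slide the dimmer up to the green mark, and leave the jar, the cup and the orange box where they are.

Things in the scene. Friction and masses are not known exactly. Their poses are not given: they have to be found in the camera images.
- red_grip (a point): red plate's grey grip block, on its front: 20 wide (y) x 16 high (z), standing out 34 mm. This point lies in the block 20 mm in front of the front face, 14 mm short of the block's free end, 50 mm above the plate's bottom edge, centred. Axes are the plate's: z up along it, x from front to back, y across. Absent in some runs.
- tile_red: red plate, 56 wide x 125 tall x 6 mm thick, 160 g, its lowest 30 mm a heavy steel strip; origin at the middle of its back face's bottom edge, axes as red_grip's. Keyhole on the centre line: wide part 24 x 24 mm, 66 to 90 mm above the bottom; above it a slot 12 mm wide up to 108 mm. At the start it hangs by the slot's top on a stud, back flat on the board
- bay_red (a point): red bay of the light stand (a red patch lies before it): mid-point of the line where panel and ledge meet. z up the panel's face (leans back 25 degrees, 135 mm high), x into the panel, y along. Ledge: the plane z = 0, 17 mm deep, square to the panel, front lip 24 mm high. A plate leaning in its bay has its grip point at (-26, 0, 50) mm here. Bays 70 mm apart on one fixed stand; cheeks 70 mm high, 95 mm beyond the end bays
- yellow_grip (a point): yellow plate's grey grip block, on its front: 20 wide (y) x 16 high (z), standing out 34 mm. This point lies in the block 20 mm in front of the front face, 14 mm short of the block's free end, 50 mm above the plate's bottom edge, centred. Axes are the plate's: z up along it, x from front to back, y across. Absent in some runs.
- tile_yellow: yellow plate, 56 wide x 125 tall x 6 mm thick, 160 g, its lowest 30 mm a heavy steel strip; origin at the middle of its back face's bottom edge, axes as yellow_grip's. Keyhole on the centre line: wide part 24 x 24 mm, 66 to 90 mm above the bottom; above it a slot 12 mm wide up to 108 mm. At the start it hangs by the slot's top on a stud, back flat on the board
- bay_yellow (a point): yellow bay of the light stand (a yellow patch lies before it): mid-point of the line where panel and ledge meet. z up the panel's face (leans back 25 degrees, 135 mm high), x into the panel, y along. Ledge: the plane z = 0, 17 mm deep, square to the panel, front lip 24 mm high. A plate leaning in its bay has its grip point at (-26, 0, 50) mm here. Bays 70 mm apart on one fixed stand; cheeks 70 mm high, 95 mm beyond the end bays
- green_grip (a point): green plate's grey grip block, on its front: 20 wide (y) x 16 high (z), standing out 34 mm. This point lies in the block 20 mm in front of the front face, 14 mm short of the block's free end, 50 mm above the plate's bottom edge, centred. Axes are the plate's: z up along it, x from front to back, y across. Absent in some runs.
- tile_green: green plate, 56 wide x 125 tall x 6 mm thick, 160 g, its lowest 30 mm a heavy steel strip; origin at the middle of its back face's bottom edge, axes as green_grip's. Keyhole on the centre line: wide part 24 x 24 mm, 66 to 90 mm above the bottom; above it a slot 12 mm wide up to 108 mm. At the start it hangs by the slot's top on a stud, back flat on the board
- bay_green (a point): green bay of the light stand (a green patch lies before it): mid-point of the line where panel and ledge meet. z up the panel's face (leans back 25 degrees, 135 mm high), x into the panel, y along. Ledge: the plane z = 0, 17 mm deep, square to the panel, front lip 24 mm high. A plate leaning in its bay has its grip point at (-26, 0, 50) mm here. Bays 70 mm apart on one fixed stand; cheeks 70 mm high, 95 mm beyond the end bays
- blue_grip (a point): blue plate's grey grip block, on its front: 20 wide (y) x 16 high (z), standing out 34 mm. This point lies in the block 20 mm in front of the front face, 14 mm short of the block's free end, 50 mm above the plate's bottom edge, centred. Axes are the plate's: z up along it, x from front to back, y across. Absent in some runs.
- tile_blue: blue plate, 56 wide x 125 tall x 6 mm thick, 160 g, its lowest 30 mm a heavy steel strip; origin at the middle of its back face's bottom edge, axes as blue_grip's. Keyhole on the centre line: wide part 24 x 24 mm, 66 to 90 mm above the bottom; above it a slot 12 mm wide up to 108 mm. At the start it hangs by the slot's top on a stud, back flat on the board
- bay_blue (a point): blue bay of the light stand (a blue patch lies before it): mid-point of the line where panel and ledge meet. z up the panel's face (leans back 25 degrees, 135 mm high), x into the panel, y along. Ledge: the plane z = 0, 17 mm deep, square to the panel, front lip 24 mm high. A plate leaning in its bay has its grip point at (-26, 0, 50) mm here. Bays 70 mm apart on one fixed stand; cheeks 70 mm high, 95 mm beyond the end bays
- stud0 (a point): hanger stud: point on its axis at the board's face. z up the board (leans back 30 degrees; top 30 mm above the stud), x into it, y along. Neck 8 mm diameter, 9 long; head 16 mm, 4 thick. Studs 70 mm apart on a fixed hanger, some empty. A plate comes off by sliding it 26 mm up the board (stud head facing the wide part), then 20 mm or more straight off the board (-x)
- stud1 (a point): hanger stud: point on its axis at the board's face. z up the board (leans back 30 degrees; top 30 mm above the stud), x into it, y along. Neck 8 mm diameter, 9 long; head 16 mm, 4 thick. Studs 70 mm apart on a fixed hanger, some empty. A plate comes off by sliding it 26 mm up the board (stud head facing the wide part), then 20 mm or more straight off the board (-x)
- stud2 (a point): hanger stud: point on its axis at the board's face. z up the board (leans back 30 degrees; top 30 mm above the stud), x into it, y along. Neck 8 mm diameter, 9 long; head 16 mm, 4 thick. Studs 70 mm apart on a fixed hanger, some empty. A plate comes off by sliding it 26 mm up the board (stud head facing the wide part), then 20 mm or more straight off the board (-x)
- stud3 (a point): hanger stud: point on its axis at the board's face. z up the board (leans back 30 degrees; top 30 mm above the stud), x into it, y along. Neck 8 mm diameter, 9 long; head 16 mm, 4 thick. Studs 70 mm apart on a fixed hanger, some empty. A plate comes off by sliding it 26 mm up the board (stud head facing the wide part), then 20 mm or more straight off the board (-x)
- dimmer (a joint): position of the lamp dimmer's grip along its track, m: 0 = fully down (lamp off), 0.100 = fully up; it stays where it is left (friction 1.5 N)
- dimmer_top (a point): middle of the top of the dimmer's white grip, 28 x 20 (along the track) x 40 mm tall; top about 54 mm above the table. The grip slides along this frame's y (up = +y) on a dark track housing 40 x 150 mm and 14 mm high, fixed to the table
- mark: bright green mark beside the dimmer's track, 14 mm high, on the track's +x side; the origin lies on the track's centre line at table height, abreast of the mark, its y along the track. The dimmer is at the mark when the middle of the grip is abreast of it
- jar: bystander: closed jar, 60 mm diameter, 85 mm tall; origin under its centre
- beaker: bystander: clear cup, 70 mm diameter, 90 mm tall; origin under its centre
- tipbox: bystander: orange box 60 x 60 x 55 mm; origin under its centre

How it is judged (in metres and radians):
On the way, in this order (a step that is already met when the one before it is completed fails the run):
1. the dimmer is fully down (value of joint dimmer below 0.005 m), for 0.2 s.
2. every plate present leans in the bay of its colour (y of red_grip in the frame of bay_red between -0.012 and 0.012 m and x of red_grip in the frame of bay_red between -0.042 and -0.018 m and z of red_grip in the frame of bay_red between 0.04 and 0.06 m and angle between the x axis of red_grip and the x axis of bay_red, either way round below 0.14 rad and angle between the z axis of red_grip and the z axis of bay_red, either way round below 0.14 rad and y of yellow_grip in the frame of bay_yellow between -0.012 and 0.012 m and x of yellow_grip in the frame of bay_yellow between -0.042 and -0.018 m and z of yellow_grip in the frame of bay_yellow between 0.04 and 0.06 m and angle between the x axis of yellow_grip and the x axis of bay_yellow, either way round below 0.14 rad and angle between the z axis of yellow_grip and the z axis of bay_yellow, either way round below 0.14 rad and y of green_grip in the frame of bay_green between -0.012 and 0.012 m and x of green_grip in the frame of bay_green between -0.042 and -0.018 m and z of green_grip in the frame of bay_green between 0.04 and 0.06 m and angle between the x axis of green_grip and the x axis of bay_green, either way round below 0.14 rad and angle between the z axis of green_grip and the z axis of bay_green, either way round below 0.14 rad and y of blue_grip in the frame of bay_blue between -0.012 and 0.012 m and x of blue_grip in the frame of bay_blue between -0.042 and -0.018 m and z of blue_grip in the frame of bay_blue between 0.04 and 0.06 m and angle between the x axis of blue_grip and the x axis of bay_blue, either way round below 0.14 rad and angle between the z axis of blue_grip and the z axis of bay_blue, either way round below 0.14 rad), for 0.3 s.
3. the dimmer is at the green mark (y of dimmer_top in the frame of mark between -0.005 and 0.005 m), for 0.2 s.
At the end, for the whole second after the job is handed in: Every plate present stands at rest in the bay of its colour: within 12 mm of the bay's middle along the ledge, bottom edge on the ledge (10 mm), back within 16 mm of the panel at the grip and turned less than 8 degrees from it; the middle of the dimmer's grip is within 5 mm of the green mark (all of step 2 and all of step 3 and linear speed of each of tile_red, tile_yellow, tile_green, tile_blue below 0.02 m/s); the robot touches nothing.
It fails at once if the jar is pushed more than 30 mm away or tipped over (distance of jar from where it was at the start of the episode above 0.03 m or angle between jar's own z axis and vertical above 0.5 rad).
It fails at once if the cup is pushed more than 30 mm away or tipped over (distance of beaker from where it was at the start of the episode above 0.03 m or angle between beaker's own z axis and vertical above 0.5 rad).
It fails at once if the orange box is pushed more than 30 mm away or tipped over (distance of tipbox from where it was at the start of the episode above 0.03 m or angle between tipbox's own z axis and vertical above 0.5 rad).
Of tile_red, tile_yellow, tile_green, tile_blue only 3 to 4 are there at a start; the rules pass over those that are not, and their reading is None.
At some moment in a run one of tile_red, tile_yellow, tile_green, tile_blue may be knocked a few centimetres aside while the robot is not near it.
It also fails if it takes over 210 s, if anything falls off the work surface, if the arm or the gripper's body presses on something with over 40 N, if the wrist force passes 120 N, or if a joint passes its speed limit or range.

ROBOT

A 7-joint arm with a two-finger parallel gripper is mounted at the origin on the work surface. World frame = base frame: x ahead of the robot, y to its left, z up, the work surface at z = 0. Lengths are in mm, angles in rad, forces in N, time in s.
With the tool pointing down it reaches from about 425 to 825 mm from the base axis. Payload 3.6 kg.
Tool frame: the origin (TCP) lies at the very end of the fingers, on their centre line; the grasp point (between the pads) lies 19 mm behind it; z points along the fingers, y is the direction in which the jaws open and shut (so a half turn about z gives the same grasp; the last joint's range is limited). The gripper opens to 93 mm and grips with 3 to 60 N. Pads are 15 mm wide; open, the fingers measure 128 mm over their backs; the gripper's body (75 mm by 188 mm) begins 65 mm behind the grasp point.
Start: joints at [1.157, 0.615, -0.013, 1.423, 0.008, 1.103, -0.04], TCP at [245.808, -601.698, 218.64] pointing down, gripper open.
Joint ranges: [-3.12, 3.12], [-0.3, 2.06], [-1.34, 1.32], [0.26, 2.42], [-1.36, 4.5], [0.01, 1.98], [-2.84, 2.84]. Speed limits (rad/s): [2.79, 2.79, 3.14, 3.14, 3.14, 3.14, 3.14].

INTERFACE

Orientations are given as a unit quaternion [w, x, y, z].
In Python, from station import env, eyes, workorder gives the robot as it stands.
- The arm moves only by the shell command python3 -m creep 'ROWS' [OPENING] [FORCE]. ROWS is JSON, one flat list of numbers, 4 for each row, row after row: the shift along the tool's x, y, z in mm, then the turn about the tool's z in degrees. In form: [x, y, z, spin, x, y, z, spin, ...]. A call has exactly 5 rows; each row shifts and turns the commanded pose from where the row before left it, along the tool's axes as they then stand; what a row does not reach is not made up. A row lasts 1/10 s, in which the tool goes at most 50 mm and 8.59 degrees, less where a joint would pass 70% of its speed; a pose out of reach is approached as far as the arm can. A call with a gripper value outside its range is refused whole. OPENING is the opening, from -1 (shut) to 1 (fully open), set as the call begins (- or left out, the last holds). The fingers move at their own pace and stop on an object; FORCE is the grip in N (left out, the last holds). Time passes only in rows, so rows that do not move let the fingers close, or fill a call up. It gives the time, the measured TCP pose, the force and the opening at its end, in the units of the state.
- env.get_obs(): the state, without advancing time (a new reading comes with each control period).
- eyes.get_image(name): name is "side" or "top"; returns the picture (400x640x3 uint8, red, green, blue); there is no depth.
- eyes.get_calibration(name): a dict with "camera_matrix" (3x3 intrinsics, pixels), "xyz" and "rotation" of the camera in the world. Camera axes: x right, y up, looking along -z (the intrinsics and any distortion apply to the point x, -y, -z); pixel columns grow to the right and rows downward; lengths in mm; the calibration is good to about 2 mm. A picture is of the moment at which its call begins. get_calibration takes no time and is no camera call.
- workorder.finish_job(): hands the job in, once; it reports no verdict.
The state is a dict: "time_s": time; "joint_positions": joint angles; "joint_velocities": joint speeds; "joint_torque": joint torques, N m; "position": TCP position; "tcp_rot": TCP orientation; "ft_force": force on the tool from outside, world axes, zero at the start; "torque": the same for the moment, N m; "finger_gap": opening from 0.0 (shut) to 1.0 (fully open).
Only numpy, scipy, OpenCV 4.12 (cv2) and the standard library are available. Lean on these libraries where they do the work, as an engineer would, in place of code of your own. Each camera call takes 0.05 s, during which the arm holds its last target. There are 200 camera calls.

## Working session

There is one attempt and no reset: what is moved stays moved. The work goes in short steps, Python scripts to look and compute and a shell command to move; the robot and the scene stay as the last step left them, time stands still between calls to the robot, and variables do not carry over. Pictures are saved under pics/ and viewed, about 12 in all and at most 16, crops included, and the job is handed in when it is done.

```bash
ls; mkdir -p pics; python3 - <<'E'
from station import env, eyes, workorder
import cv2
print(env.get_obs())
for n in("side","top"):
    c=eyes.get_calibration(n);print(n,c)
    cv2.imwrite(f"pics/{n}0.png",eyes.get_image(n)[:,:,::-1])
E
```

```text
pics
{'time_s': 0.0, 'joint_positions': array([ 1.15650573,  0.61589964, -0.01264321,  1.42484569,  0.0081261 ,
        1.10340019, -0.04042454]), 'joint_velocities': array([-0.00122568, -0.00010498, -0.00101058,  0.00030459,  0.00146476,
        0.00066261,  0.00023697]), 'joint_torque': array([ 1.46585626e-03, -4.58937943e+01,  2.09988118e-01, -1.65744495e+01,
       -6.09661569e-02,  2.03715399e-02,  2.47931321e-04]), 'position': array([ 245.51799069, -601.01583742,  217.51143626]), 'tcp_rot': array([-1.22341210e-03,  9.81253100e-01,  1.92719455e-01, -2.62043773e-04]), 'ft_force': array([-0.07684643,  0.07683149,  0.5824771 ]), 'torque': array([-0.00450978,  0.02141965, -0.02348431]), 'finger_gap': 0.9965036730329405}
side {'camera_matrix': array([[492.90335312,   0.        , 323.55278685],
       [  0.        , 492.90335312, 206.07577257],
       [  0.        ,   0.        ,   1.        ]]), 'xyz': array([ 464.68672391, -925.14477323,  726.89437661]), 'rotation': array([ 0.87563092,  0.47685944, -0.04583793, -0.06143664])}
top {'camera_matrix': array([[440.53124351,   0.        , 319.12483745],
       [  0.        , 440.53124351, 204.02177048],
       [  0.        ,   0.        ,   1.        ]]), 'xyz': array([ 470.90820251,   21.43128014, 1208.35968101]), 'rotation': array([-0.69698356, -0.0478263 ,  0.04312535,  0.71418959])}
```

View pics/side0.png

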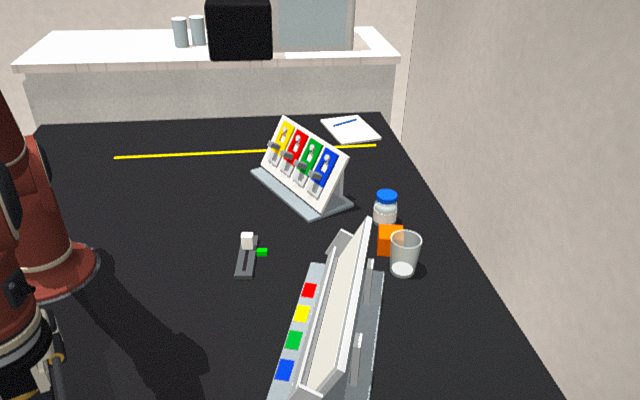

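View pics/top0.png

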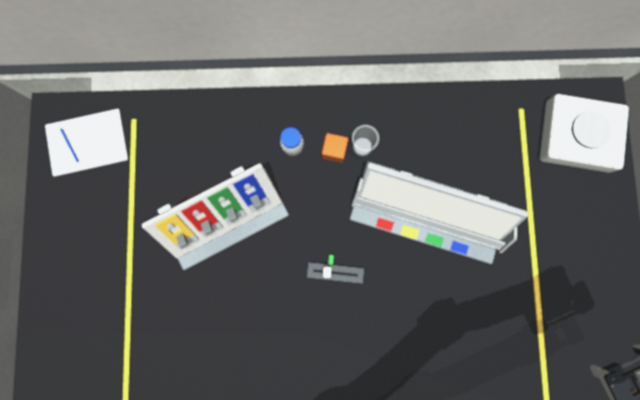

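The side view shows the hanger (yellow, red, green, blue plates) at (300,165), dimmer at (247,255) and light stand at (330,310). In the top view the plates are at (175,230) to (250,190), the patches at (385,225) to (460,248), and the dimmer grip at (327,272) near its upper end. Enlarging for pixel picks.

```bash
python3 - <<'E'
import cv2,numpy as np
a=cv2.imread("pics/top0.png");b=cv2.imread("pics/side0.png")
r=lambda i,y0,y1,x0,x1,s:cv2.resize(i[y0:y1,x0:x1],None,fx=s,fy=s,interpolation=cv2.INTER_CUBIC)
t=np.vstack([r(a,150,290,140,300,4)[:, :],]); 
l=r(a,155,285,300,530,3.4)
cv2.imwrite("pics/c1.png",t);cv2.imwrite("pics/c2.png",l)
cv2.imwrite("pics/c3.png",r(b,110,290,230,420,3.3))
E
```

```text
(no output)
```

View pics/c1.png

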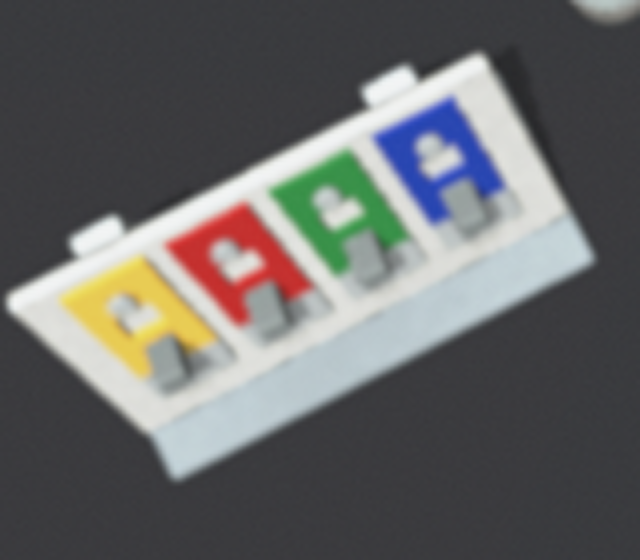

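View pics/c2.png

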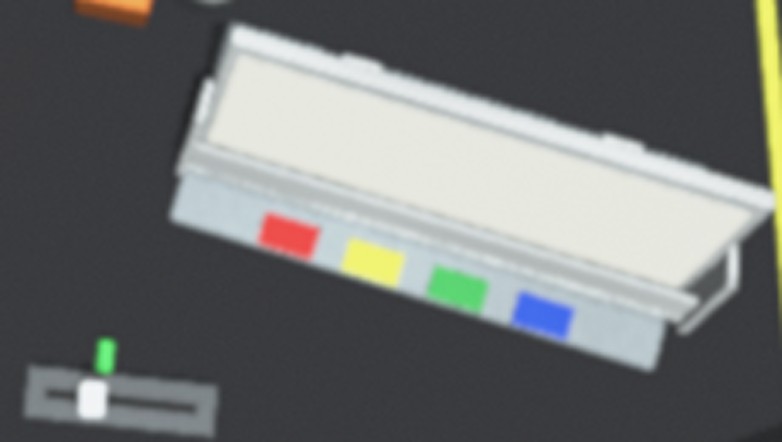

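View pics/c3.png

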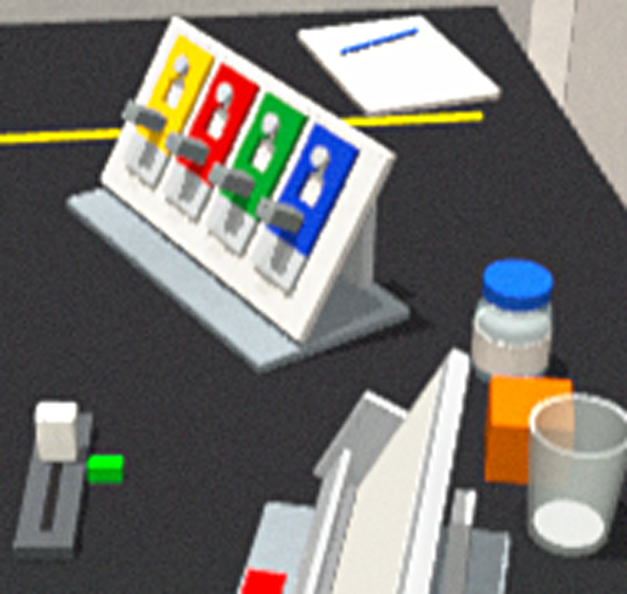

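c1 shows all four plates' upper corners (e.g. blue (374,135)/(453,97), yellow (60,298)/(140,257)). c2 shows the patches (289,236), (373,262), (457,288), (543,315), plus the mark at (106,356) and the dimmer top at (92,398). c3 shows the same plates from the side. One more crop of the stand from the side.

```bash
cat > h.py <<'E'
import numpy as np,cv2
from scipy.spatial.transform import Rotation as R
from scipy.optimize import least_squares
from station import env, eyes, workorder
def rot(q): return R.from_quat(np.array(q)[[1,2,3,0]]).as_matrix()
CAL={n:eyes.get_calibration(n) for n in("side","top")}
def proj(n,P):
    c=CAL[n]; p=(np.atleast_2d(P)-c["xyz"])@rot(c["rotation"]); p=p*[1,-1,-1]
    u=p@c["camera_matrix"].T; return u[:,:2]/u[:,2:]
def ray_z(n,uv,z):
    c=CAL[n]; d=np.linalg.solve(c["camera_matrix"],[uv[0],uv[1],1])*[1,-1,-1]
    d=rot(c["rotation"])@d; return c["xyz"]+d*(z-c["xyz"][2])/d[2]
def frame(yaw,lean):  # cols x(into),y(along),z(up); yaw=heading of horizontal into direction
    a,l=yaw,np.deg2rad(lean); h=np.array([np.cos(a),np.sin(a),0]);k=np.array([0,0,1.])
    x=h*np.cos(l)-k*np.sin(l); z=h*np.sin(l)+k*np.cos(l); return np.c_[x,np.cross(z,x),z]
def crop(uv,x0,y0,s): return [(uv[0]+.5)/s-.5+x0,(uv[1]+.5)/s-.5+y0]
E
python3 - <<'E'
from h import *
S={}
T=lambda *p:crop(p,140,150,4); D=lambda *p:crop(p,230,110,3.3); C=lambda *p:crop(p,300,155,3.4)
ob=[]
for k,(a,b) in enumerate([((60,298),(140,257)),((165,243),(247,203)),((268,190),(352,150)),((374,135),(453,97))]):
    ob+=[("top",k,28,T(*a)),("top",k,-28,T(*b))]
for k,(a,b) in enumerate([((180,35),(216,47)),((222,63),(258,78)),((265,92),(307,107)),((315,123),(358,152))]):
    ob+=[("side",k,28,D(*a)),("side",k,-28,D(*b))]
def f(p):
    F=frame(p[3],30)
    return np.concatenate([proj(n,p[:3]+F@[-6,105-70*k+y,21])[0]-uv for n,k,y,uv in ob])
s=least_squares(f,[750,200,150,.5],loss="soft_l1"); print("studmid",s.x,np.round(f(s.x).reshape(-1,2),1).tolist())
for uv in[(289,236),(373,262),(457,288),(543,315)]: print("patch",ray_z("top",C(*uv),12))
print("dim top",ray_z("top",C(92,398),54),"mark",ray_z("top",C(106,356),14), "markside",ray_z("side",D(106,464),14),"dimside", ray_z("side",D(56,408),54))
print("housing", [ray_z("top",C(*u),14) for u in((25,390),(215,412))])
b=cv2.imread("pics/side0.png"); cv2.imwrite("pics/c4.png",cv2.resize(b[210:400,230:400],None,fx=3.1,fy=3.1,interpolation=cv2.INTER_CUBIC))
E
```

```text
studmid [621.67579901 301.97692927 135.66909921  19.30545404] [[-0.4, 0.2], [0.7, -0.3], [-0.3, 0.5], [0.1, -0.1], [0.1, 0.5], [-0.1, -0.1], [-0.4, 1.0], [0.5, -0.0], [0.2, -0.5], [-0.5, 2.4], [0.3, -0.7], [0.3, 1.8], [0.9, -0.6], [-0.1, 2.4], [0.5, -0.5], [0.1, -1.1]]
patch [ 566.48133327 -149.25515768   12.        ]
patch [ 544.06724879 -215.26101287   12.        ]
patch [ 521.77309361 -280.91369568   12.        ]
patch [ 498.77085335 -347.7471751    12.        ]
dim top [443.17006478  11.91589334  54.        ] mark [ 4.74783975e+02 -3.40302974e-01  1.40000000e+01] markside [475.36804139  -3.64081712  14.        ] dimside [443.15706832  12.66631577  54.        ]
housing [array([449.69902424,  64.27406169,  14.        ]), array([429.03198442, -84.87418932,  14.        ])]
```

View pics/c4.png

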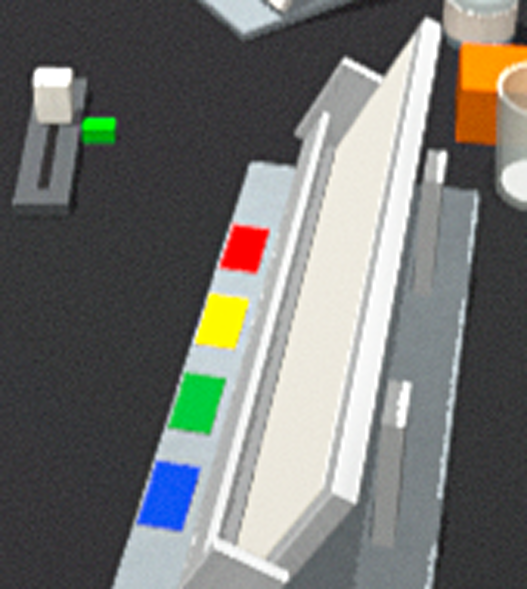

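c4 shows the stand's panel front-top edge running from (427,20) to (333,488), with a white lip strip (322,115) to (215,542) in front. Triangulating the panel's top corners.

```bash
cat >> h.py <<'E'
def tri(a,b):
    g=lambda P:np.r_[proj("top",P)[0]-a,proj("side",P)[0]-b]
    s=least_squares(g,[550,-200,80.]); return s.x,np.abs(s.fun).max()
E
python3 - <<'E'
from h import *
C=lambda *p:crop(p,300,155,3.4);E=lambda *p:crop(p,230,210,3.1)
for n,a,b in[("panelL",(238,50),(425,20)),("panelR",(752,208),(333,488)),("red",(289,236),(246,249)),("blue",(543,315),(170,495)),("lipL",(196,150),(324,115)),("lipR",(693,305),(215,542))]:
    P,e=tri(C(*a),E(*b)); print(n,P.round(1),e.round(2))
    
a=-0.328;F=frame(a,25);m=np.array([532.8,-248.3,0])
for nm,(x,y,z) in{"panelL":(552,-32,0)}.items(): pass
# predicted overlays for bay heights, assuming panel top z: report
t=np.array([tri(C(238,50),E(425,20))[0],tri(C(752,208),E(333,488))[0]])
print("len",np.linalg.norm(t[0]-t[1]))
h=np.array([np.cos(a),np.sin(a),0]);yy=F[:,1]
for q in t: 
    d=q-m; print("along",d@yy,"into",d@h,"base of panel into",d@h-135*np.sin(np.deg2rad(25)),"z",q[2]-135*np.cos(np.deg2rad(25)))
E
```

```text
panelL [692.5 -98.5 155.6] 1.33
panelR [ 568.3 -460.3  143.8] 0.21
red [ 567.4 -149.4   11.4] 0.33
blue [ 498.9 -347.7   12.1] 0.06
lipL [632.3 -73.4  62.3] 0.6
lipR [ 511.6 -437.9   85.1] 3.87
len 382.71783937951955
along 193.25846651075813 into 102.89256879302103 base of panel into 45.8391034580266 z 33.207965578137234
along -189.27693006649292 into 101.94523563282101 base of panel into 44.89177029782658 z 21.43012601832804
```

```bash
cat > ov.py <<'E'
from h import *
import sys
zb,into=float(sys.argv[1]),float(sys.argv[2])
a=-0.328;F=frame(a,25);h=np.array([np.cos(a),np.sin(a),0])
B=np.array([532.8,-248.3,0])+h*into+[0,0,zb]
out=[]
for n,x0,y0,x1,y1,s in(("top",345,155,530,270,3.4),("side",255,210,385,400,3.1)):
    im=cv2.resize(cv2.imread(f"pics/{n}0.png")[y0:y1,x0:x1],None,fx=s,fy=s,interpolation=cv2.INTER_CUBIC)
    for x,z,c in((0,135,(0,0,255)),(0,0,(255,0,0)),(-17,0,(0,160,0)),(-17,24,(255,0,255))):
        p=proj(n,[B+F@[x,y,z] for y in(190,-190)])
        p=((p+.5-[x0,y0])*s).astype(int)
        cv2.line(im,tuple(map(int,p[0])),tuple(map(int,p[1])),c,1)
    out.append(im)
w=max(i.shape[1] for i in out)
H=max(o.shape[0] for o in out);k=np.zeros((H,sum(o.shape[1] for o in out),3),np.uint8);x=0
for o in out: k[:o.shape[0],x:x+o.shape[1]]=o;x+=o.shape[1]
cv2.imwrite("pics/"+sys.argv[3],cv2.resize(k,None,fx=.78,fy=.78,interpolation=cv2.INTER_AREA));print(k.shape,B)
E
python3 ov.py 27 45.4 o1.png
```

```text
(589, 1032, 3) [ 575.77965958 -262.92562348   27.        ]
```

View pics/o1.png

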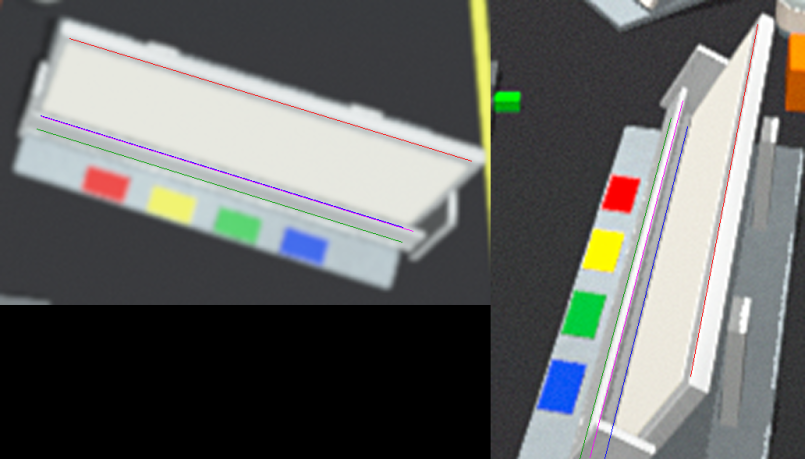

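The overlay matches: the red line lies on the panel's top front edge in both views and the blue line on the panel/ledge boundary. That puts the bay middle near (576,-263,27). Now the dimmer.

```bash
cat > go.py <<'E'
# usage: go.py x y z yaw_deg_of_tool_y : spin needed, then shift in the tool axes after the spin
from h import *
import sys
x,y,z,w=map(float,sys.argv[1:5]); o=env.get_obs(); M=rot(o["tcp_rot"])
now=np.degrees(np.arctan2(M[1,1],M[0,1])); sp=-((w-now+180)%360-180)
M2=M@R.from_euler("z",sp,degrees=True).as_matrix()
print("t",round(o["time_s"],2),"pos",o["position"].round(1),"yaw",now.round(2),"F",o["ft_force"].round(1),"gap",round(o["finger_gap"]*93,1),
 "tilt",np.degrees(np.arccos(-M[2,2])).round(2),"| spin",round(sp,2),"shift",(M2.T@(np.array([x,y,z])-o["position"])).round(1))
E
python3 -m creep '[0,0,0,8, 0,0,0,8, 0,0,0,8, 0,0,0,6.2, 0,0,0,0]' 0.2 30
python3 go.py 443.2 12.2 150 -97.9
```

```text
time_s: 0.6
position: [245.9, -601.2, 218.0]
tcp_rot: [-0.001, 0.998, -0.069, -0.0]
ft_force: [0.6, -0.5, -0.2]
finger_gap: 0.628
t 0.6 pos [ 245.9 -601.2  218. ] yaw -97.96 F [ 0.6 -0.5 -0.2] gap 58.4 tilt 0.08 | spin -0.06 shift [ 111.2 -634.7   68.6]
```

```bash
python3 -m creep '[25,-25,0,0, 25,-30,0,0, 20,-35,0,0, 20,-35,0,0, 20,-35,0,0]' >/dev/null
python3 -m creep '[0,-38,0,0, 0,-38,0,0, 0,-38,0,0, 0,-38,0,0, 0,-38,0,0]' >/dev/null
python3 -m creep '[0,-38,0,0, 0,-38,0,0, 0,-38,0,0, 0,-38,0,0, 0,-38,0,0]' >/dev/null
python3 -m creep '[0,-38,15,0, 0,-30,15,0, 0,-20,15,0, 0,-5,10,0, 0,0,0,0]' >/dev/null
python3 go.py 443.2 12.2 100 -97.9
```

```text
t 2.6 pos [441.6  10.1 162.6] yaw -97.82 F [-0.  -0.8 -0.3] gap 56.1 tilt 0.18 | spin 0.08 shift [ 1.5 -2.4 62.6]
```

```bash
python3 -m creep '[1.5,-2.4,30,0, 0,0,30,0, 0,0,30,0, 0,0,20,0, 0,0,0,0]' >/dev/null
python3 -m creep '[0,0,15,0, 0,0,13,0, 0,0,0,0, 0,0,0,0, 0,0,0,0]' 
python3 -m creep '[0,0,0,0, 0,0,0,0, 0,0,0,0, 0,0,0,0, 0,0,0,0]' -1 15
python3 go.py 443.2 12.2 24 -97.9
```

```text
time_s: 3.6
position: [445.3, 11.7, 26.8]
tcp_rot: [-0.0, 0.998, -0.07, 0.001]
ft_force: [0.6, -0.2, -0.4]
finger_gap: 0.598
time_s: 4.1
position: [444.4, 12.1, 25.7]
tcp_rot: [-0.0, 0.998, -0.07, -0.0]
ft_force: [-0.4, -0.1, 0.4]
finger_gap: 0.218
t 4.1 pos [444.4  12.1  25.7] yaw -97.97 F [-0.4 -0.1  0.4] gap 20.2 tilt 0.0 | spin -0.07 shift [-1.2  0.1  1.7]
```

```bash
python3 -m creep '[0,15,0,0, 0,15,0,0, 0,15,0,0, 0,15,0,0, 0,5,0,0]' 
python3 -m creep '[0,3,0,0, 0,3,0,0, 0,2,0,0, 0,2,0,0, 0,0,0,0]' 
python3 go.py 443.2 12.2 24 -97.9
```

```text
time_s: 4.6
position: [435.8, -53.2, 25.7]
tcp_rot: [-0.0, 0.998, -0.07, 0.0]
ft_force: [0.0, 1.5, -1.0]
finger_gap: 0.22
time_s: 5.1
position: [434.8, -60.1, 25.7]
tcp_rot: [-0.001, 0.998, -0.068, 0.001]
ft_force: [2.1, 4.2, -0.6]
finger_gap: 0.216
t 5.1 pos [434.8 -60.1  25.7] yaw -97.84 F [ 2.1  4.2 -0.6] gap 20.0 tilt 0.15 | spin 0.06 shift [ -1.6 -72.8   1.9]
```

```bash
python3 -m creep '[0,2,0,0, 0,2,0,0, 0,2,0,0, 0,0,0,0, 0,0,0,0]' 
python3 go.py 443.2 12.2 24 -97.9
```

```text
time_s: 5.6
position: [434.9, -60.3, 25.7]
tcp_rot: [-0.004, 0.998, -0.065, 0.001]
ft_force: [4.2, 16.0, -0.7]
finger_gap: 0.215
t 5.6 pos [434.9 -60.3  25.7] yaw -97.51 F [ 4.2 16.  -0.7] gap 20.0 tilt 0.5 | spin 0.39 shift [ -1.7 -73.    2.3]
```

```bash
python3 -m creep '[0,-6,0,0, 0,0,0,0, 0,0,0,0, 0,0,0,0, 0,0,0,0]' 0 >/dev/null
python3 -m creep '[0,0,-30,0, 0,0,-30,0, 0,0,-35,0, 0,0,-35,0, 0,0,-35,0]' >/dev/null
python3 -m creep '[0,0,-35,-8, 0,0,-25,-8, 0,0,0,-8, 0,0,0,-8, 0,0,0,-2]' >/dev/null
python3 - <<'E'
from h import *
F=frame(.4559,30);M=np.array([621.7,302,135.7])
for n,k in zip("yrgb",range(4)): print(n,(M+F@[-26,105-70*k,-54]).round(1))
print("slide up 26",(F[:,2]*26).round(1),"off",(-F[:,0]*25).round(1), "yaw tool y",np.degrees(np.arctan2(-F[1,1],-F[0,1])))
cv2.imwrite("pics/side1.png",eyes.get_image("side")[:,:,::-1])
F=frame(-.328,25);B=np.array([575.8,-262.9,27])
for n,k in zip("rygb",range(4)): print(n,(B+F@[-26,105-70*k,50]).round(1))
print("bay z,x",F[:,2].round(3),F[:,0].round(3),np.degrees(np.arctan2(-F[1,1],-F[0,1])))
E
python3 go.py 516 302 282 -63.9
```

```text
y [531.  374.5 101.9]
r [561.8 311.6 101.9]
g [592.7 248.8 101.9]
b [623.5 185.9 101.9]
slide up 26 [11.7  5.7 22.5] off [-19.4  -9.5  12.5] yaw tool y -63.87885411998577
r [ 607.3 -162.7   83.3]
y [ 584.8 -229.    83.3]
g [ 562.2 -295.3   83.3]
b [ 539.7 -361.5   83.3]
bay z,x [ 0.4   -0.136  0.906] [ 0.858 -0.292 -0.423] -108.793015680291
t 7.15 pos [433.4 -62.8 250.7] yaw -63.91 F [-0.7  0.5 -0.4] gap 46.7 tilt 0.03 | spin -0.01 shift [ 234.7 -291.3  -31.5]
```

View pics/side1.png

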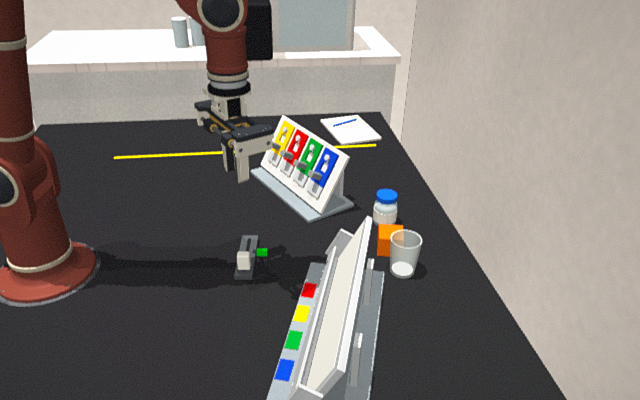

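Dimmer is fully down (grip against its end stop). Image shows all four plates still hanging and the gripper clear. Next: the blue plate.

```bash
python3 go.py 620.8 184.6 200 -63.9
python3 -m creep '[35,-17,0,0, 40,-20,0,0, 40,-20,0,0, 40,-20,0,0, 40,-20,0,0]' 0 50 >/dev/null
python3 -m creep '[40,-20,0,0, 35,-17,10,0, 10,-5,20,0, 0,0,0,0, 0,0,0,0]' >/dev/null
python3 go.py 620.8 184.6 84 -63.9
```

```text
t 7.15 pos [433.4 -62.8 250.7] yaw -63.91 F [-0.7  0.5 -0.4] gap 46.7 tilt 0.03 | spin -0.01 shift [ 277.2 -139.8   50.5]
t 8.15 pos [624.1 184.1 220.1] yaw -64.06 F [ 0.1 -0.5 -0. ] gap 46.5 tilt 0.16 | spin -0.16 shift [ -2.4  -2.  136.1]
```

```bash
python3 -m creep '[-2.4,-2,30,0, 0,0,30,0, 0,0,30,0, 0,0,15,0, 0,0,0,0]' >/dev/null
python3 -m creep '[0,0,10,0, 0,0,10,0, 0,0,10,0, 0,0,0,0, 0,0,0,0]' >/dev/null
python3 go.py 620.8 184.6 84 -63.9; python3 - <<'E'
from h import *
a=eyes.get_image("side")[:,:,::-1];b=eyes.get_image("top")[:,:,::-1]
a=cv2.resize(a[100:240,220:380],None,fx=2.5,fy=2.5);b=cv2.resize(b[140:280,130:290],None,fx=2.5,fy=2.5)
cv2.imwrite("pics/g1.png",np.hstack([a,b]))
E
```

```text
t 9.15 pos [621.6 186.3  85.6] yaw -63.97 F [-0.1  0.9 -0.3] gap 46.6 tilt 0.01 | spin -0.07 shift [-1.5  1.2  1.6]
```

View pics/g1.png

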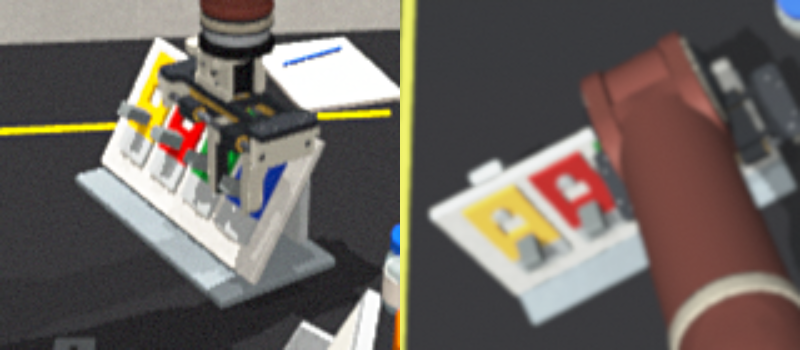

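Fingers straddle the blue block at crop (230,190), with no contact force. Closing.

```bash
python3 -m creep '[0,0,0,0, 0,0,0,0, 0,0,0,0, 0,0,0,0, 0,0,0,0]' -1 50
python3 -m creep '[0,0,0,0, 0,0,0,0, 0,0,0,0, 0,0,0,0, 0,0,0,0]' 
python3 go.py 620.8 184.6 84 -63.9
```

```text
time_s: 9.75
position: [621.7, 186.1, 85.8]
tcp_rot: [0.0, 0.974, 0.225, 0.0]
ft_force: [-1.2, -0.8, 1.3]
finger_gap: 0.209
time_s: 10.25
position: [621.6, 186.1, 85.8]
tcp_rot: [0.0, 0.974, 0.225, 0.0]
ft_force: [-1.3, -1.0, 2.5]
finger_gap: 0.213
t 10.25 pos [621.6 186.1  85.8] yaw -63.98 F [-1.3 -1.   2.5] gap 19.9 tilt 0.01 | spin -0.08 shift [-1.4  1.   1.8]
```

```bash
python3 -m creep '[2.6,0,-4.5,0, 2.6,0,-4.5,0, 2.6,0,-4.5,0, 2.6,0,-4.5,0, 2.6,0,-4.5,0]' 
python3 -m creep '[0,0,0,0, -4,0,-2.5,0, -4,0,-2.5,0, 0,0,0,0, 0,0,0,0]'
python3 -m creep '[-6,0,-3.5,0, -6,0,-3.5,0, -8,0,-4,0, -10,0,-10,0, 0,0,0,0]'; python3 go.py 620.8 184.6 84 -63.9; python3 - <<'E'
from h import *
a=eyes.get_image("side")[:,:,::-1]
cv2.imwrite("pics/g2.png",cv2.resize(a[60:240,200:400],None,fx=3,fy=3))
E
```

```text
time_s: 10.75
position: [633.2, 192.1, 108.4]
tcp_rot: [-0.0, 0.974, 0.225, -0.0]
ft_force: [-1.2, -1.1, -2.7]
finger_gap: 0.206
time_s: 11.25
position: [626.2, 188.5, 113.4]
tcp_rot: [-0.0, 0.974, 0.225, 0.0]
ft_force: [-0.4, 0.2, -1.9]
finger_gap: 0.21
time_s: 11.75
position: [598.8, 174.8, 136.2]
tcp_rot: [0.0, 0.974, 0.225, 0.001]
ft_force: [0.9, 0.6, -1.5]
finger_gap: 0.209
t 11.75 pos [598.8 174.8 136.2] yaw -64.0 F [ 0.9  0.6 -1.5] gap 19.5 tilt 0.12 | spin -0.1 shift [24.   0.8 52.3]
```

View pics/g2.png

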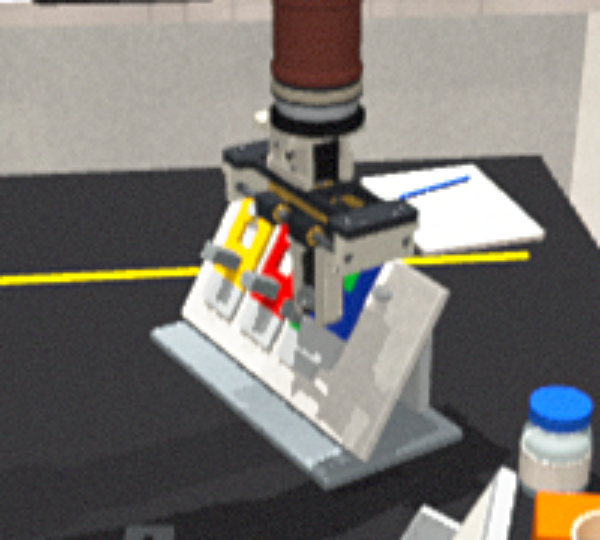

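Blue is off its stud (stud visible at crop (383,295)) and held upright. Heading for the blue bay.

```bash
cat > bay.py <<'E'
# bay.py colour: TCP targets for the grip at bay-frame (x,0,z), grip = TCP + 1.7 ahead + 16 up
from h import *
import sys
F=frame(-.328,25);B=np.array([575.8,-262.9,27]);h=np.array([np.cos(-.328),np.sin(-.328),0])
k="rygb".index(sys.argv[1])
for x,z in((-60,110),(-45,85),(-27,82),(-27,52)): print((x,z),(B+F@[x,105-70*k,z]-1.7*h-[0,0,16]).round(1))
E
python3 bay.py b
python3 -m creep '[-10,0,-30,0, -10,0,-30,0, -10,0,-30,0, 0,0,-20,8, 0,0,0,8]' >/dev/null
python3 -m creep '[0,0,0,8, 0,0,0,8, 0,0,0,8, 0,0,0,4.8, 0,0,0,0]' >/dev/null
python3 go.py 509 -355 200 -108.8
```

```text
(-60, 110) [ 532.9 -359.2  136.1]
(-45, 85) [ 535.8 -360.2  107.1]
(-27, 82) [ 550.  -365.    96.7]
(-27, 52) [ 538.  -361.    69.5]
t 12.8 pos [572.2 162.5 244.2] yaw -108.74 F [ 0.3  0.4 -1.6] gap 19.3 tilt 0.01 | spin 0.06 shift [107.  510.3  44.1]
```

```bash

python3 -m creep '[0,30,0,0, 0,38,0,0, 0,38,0,0, 0,38,0,0, 0,38,0,0]' >/dev/null
python3 -m creep '[8,38,0,0, 8,38,0,0, 8,38,0,0, 8,38,0,0, 8,38,0,0]' >/dev/null
python3 -m creep '[15,38,0,0, 15,38,0,0, 15,38,0,0, 10,20,10,0, 0,0,0,0]' >/dev/null
python3 go.py 525 -356.5 150 -108.8
```

```text
t 14.3 pos [ 497.2 -352.   232.5] yaw -109.05 F [-1.1  0.3 -2.3] gap 19.8 tilt 0.19 | spin -0.25 shift [28.  -4.9 82.4]
```

```bash

python3 -m creep '[10,-2,25,0, 10,-2,25,0, 8,-1,25,0, 0,0,5,0, 0,0,0,0]' >/dev/null
python3 go.py 534 -359.6 115 -108.8
python3 - <<'E'
from h import *
a=eyes.get_image("side")[:,:,::-1]
cv2.imwrite("pics/g3.png",cv2.resize(a[200:400,220:420],None,fx=3,fy=3))
E
```

```text
t 14.8 pos [ 527.1 -350.3  153.5] yaw -108.65 F [-0.6 -0.8 -1.4] gap 19.9 tilt 0.16 | spin 0.15 shift [ 9.6  6.6 38.5]
```

View pics/g3.png

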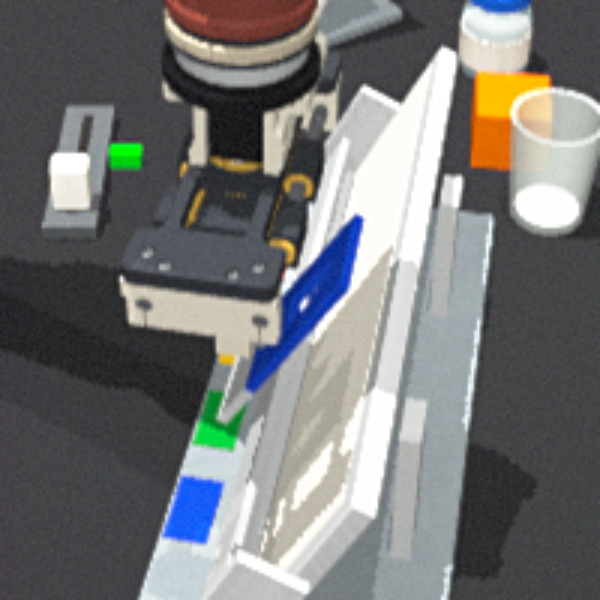

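```bash
python3 - <<'E'
from h import *
o=env.get_obs();h=np.array([np.cos(-.328),np.sin(-.328),0])
G=o["position"]+1.7*h+[0,0,16]
for L in(25,30,35,40,50):
    F=frame(-.328,L)
    print(L,[((proj("side",G+F@[20,y,z-50])[0]-[220,200])*3).round(0).tolist() for y,z in((28,125),(-28,125),(-28,30))])
E
```

```text
25 [[349.0, 202.0], [332.0, 275.0], [251.0, 387.0]]
30 [[358.0, 210.0], [342.0, 283.0], [247.0, 387.0]]
35 [[367.0, 219.0], [350.0, 292.0], [242.0, 388.0]]
40 [[374.0, 228.0], [358.0, 301.0], [238.0, 387.0]]
50 [[386.0, 246.0], [371.0, 321.0], [229.0, 386.0]]
```

Blue leans about 31° in the grip (prediction matches its corners (360,216), (352,286), (250,388)). Continuing to the pre-insert point, then into the panel.

```bash

python3 -m creep '[5,5,15,0, 5,1.5,15,0, 0,0,10,0, 0,0,5,0, 0,0,0,0]' >/dev/null
python3 go.py 535.8 -360.2 107.1 -108.8
python3 -m creep '[3,0,1.4,0, 3,0,1.4,0, 0,0,0,0, 0,0,0,0, 0,0,0,0]' 
python3 -m creep '[3,0,1.4,0, 0,0,0,0, 0,0,0,0, 0,0,0,0, 0,0,0,0]' 
python3 go.py 550 -365 96.7 -108.8
```

```text
t 15.35 pos [ 534.  -360.5  107.7] yaw -108.77 F [ 0.6  1.1 -1.6] gap 19.4 tilt 0.17 | spin 0.03 shift [ 1.6 -0.9  0.6]
time_s: 15.85
position: [540.5, -363.1, 106.6]
tcp_rot: [0.0, 0.987, -0.163, 0.0]
ft_force: [-0.7, -0.0, -1.9]
finger_gap: 0.209
time_s: 16.35
position: [543.2, -364.0, 104.9]
tcp_rot: [-0.0, 0.987, -0.163, -0.0]
ft_force: [-0.1, -0.2, -1.4]
finger_gap: 0.212
t 16.35 pos [ 543.2 -364.   104.9] yaw -108.78 F [-0.1 -0.2 -1.4] gap 19.7 tilt 0.01 | spin 0.02 shift [ 6.8 -1.3  8.2]
```

```bash

for i in 1; do python3 -m creep '[3,0,2,0, 0,0,0,0, 0,0,0,0, 0,0,0,0, 0,0,0,0]' | grep -E "posi|force"; done
python3 -m creep '[2,0,1.5,0, 0,0,0,0, 0,0,0,0, 0,0,0,0, 0,0,0,0]' | grep -E "posi|force"
python3 -m creep '[2,0,1,0, 0,0,0,0, 0,0,0,0, 0,0,0,0, 0,0,0,0]' | grep -E "posi|force"
python3 go.py 550 -365 96.7 -108.8
```

```text
position: [546.1, -365.0, 103.0]
ft_force: [0.2, 0.3, -2.1]
position: [547.8, -365.7, 101.6]
ft_force: [-2.4, 1.1, 1.3]
position: [548.5, -365.9, 100.6]
ft_force: [-4.1, 1.9, 3.7]
t 17.85 pos [ 548.5 -365.9  100.6] yaw -108.8 F [-4.1  1.9  3.7] gap 19.6 tilt 0.18 | spin -0.0 shift [ 1.1 -1.3  3.9]
```

```bash

python3 -m creep '[1.8,0,0.8,0, 0,0,0,0, 0,0,0,0, 0,0,0,0, 0,0,0,0]' | grep -E "posi|force"
python3 -m creep '[1.8,0,0.8,0, 0,0,0,0, 0,0,0,0, 0,0,0,0, 0,0,0,0]' | grep -E "posi|force"
python3 -m creep '[1.8,0,0.8,0, 0,0,0,0, 0,0,0,0, 0,0,0,0, 0,0,0,0]' | grep -E "posi|force"
python3 go.py 550 -365 96.7 -108.8
```

```text
position: [549.4, -366.1, 99.6]
ft_force: [-6.1, 2.4, 3.5]
position: [550.4, -366.5, 98.3]
ft_force: [-6.6, 1.7, 2.6]
position: [551.2, -366.7, 97.5]
ft_force: [-7.2, 3.9, 4.2]
t 19.35 pos [ 551.2 -366.7   97.5] yaw -108.83 F [-7.2  3.9  4.2] gap 19.5 tilt 0.51 | spin -0.03 shift [-1.7 -1.2  0.8]
```

```bash

python3 -m creep '[-1.7,0,3.6,0, -1.7,0,3.6,0, -1.7,0,3.6,0, 0,0,0,0, 0,0,0,0]' | grep -E "posi|force"
python3 -m creep '[-1.7,0,3.6,0, -1.7,0,3.6,0, 0,0,0,0, 0,0,0,0, 0,0,0,0]' | grep -E "posi|force"
python3 go.py 538 -361 69.5 -108.8
```

```text
position: [547.0, -366.3, 88.3]
ft_force: [-9.0, 2.7, 9.5]
position: [543.7, -365.4, 81.1]
ft_force: [-8.4, 2.6, 8.5]
t 20.35 pos [ 543.7 -365.4   81.1] yaw -108.85 F [-8.4  2.6  8.5] gap 19.8 tilt 0.35 | spin -0.05 shift [-6.8 -2.3 11.7]
```

```bash

python3 -m creep '[-1.7,-1,3.6,0, -0.9,-1,1.8,0, 0,0,0,0, 0,0,0,0, 0,0,0,0]' | grep -E "posi|force"
python3 -m creep '[-0.9,0,1.8,0, -0.9,0,1.8,0, 0,0,0,0, 0,0,0,0, 0,0,0,0]' | grep -E "posi|force"
python3 go.py 538 -361 69.5 -108.8
python3 - <<'E'
from h import *
a=eyes.get_image("side")[:,:,::-1]
cv2.imwrite("pics/g4.png",cv2.resize(a[200:400,220:420],None,fx=3,fy=3))
E
```

```text
position: [541.7, -363.7, 75.8]
ft_force: [-9.0, 2.2, 9.3]
position: [540.6, -363.0, 73.0]
ft_force: [-8.1, 1.4, 11.7]
t 21.35 pos [ 540.6 -363.    73. ] yaw -108.86 F [-8.1  1.4 11.7] gap 19.4 tilt 0.26 | spin -0.06 shift [-3.1 -1.1  3.5]
```

View pics/g4.png

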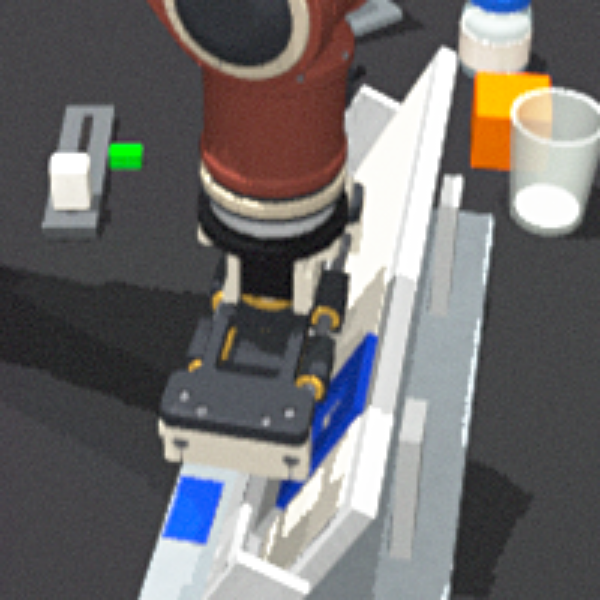

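Blue sits behind the lip against the panel. Lowering the last few mm until the ledge is felt.

```bash

python3 -m creep '[-0.9,-0.5,1.8,0, 0,0,0,0, 0,0,0,0, 0,0,0,0, 0,0,0,0]' | grep -E "posi|force"
python3 -m creep '[-0.9,-0.5,1.8,0, 0,0,0,0, 0,0,0,0, 0,0,0,0, 0,0,0,0]' | grep -E "posi|force"
python3 -m creep '[-0.9,0,1.8,0, 0,0,0,0, 0,0,0,0, 0,0,0,0, 0,0,0,0]' | grep -E "posi|force"
python3 go.py 538 -361 69.5 -108.8
```

```text
position: [540.6, -363.1, 73.0]
ft_force: [-9.7, 2.3, 18.9]
position: [540.7, -363.1, 72.9]
ft_force: [-10.2, 3.0, 24.4]
position: [540.7, -363.1, 72.9]
ft_force: [-12.1, 2.5, 31.2]
t 22.9 pos [ 540.7 -363.1   72.9] yaw -108.87 F [-12.1   2.5  31.2] gap 19.9 tilt 0.27 | spin -0.07 shift [-3.2 -1.1  3.4]
```

```bash

python3 -m creep '[1.6,0.5,-4,0, 0,0,0,0, 0,0,0,0, 0,0,0,0, 0,0,0,0]' | grep -E "posi|force"
python3 -m creep '[0,0,0,0, 0,0,0,0, 0,0,0,0, 0,0,0,0, 0,0,0,0]' 0 50| grep -E "posi|force|gap"
python3 -m creep '[0,0,-10,0, 0,0,-20,0, -5,0,-30,0, -10,0,-35,0, -10,0,-35,0]' | grep -E "posi|force|gap"
python3 -m creep '[-20,-10,-30,-8, 0,-20,0,-8, 0,-30,0,-8, 0,-35,0,-8, 0,-35,0,-8]' | grep -E "posi|force|gap"
python3 - <<'E'
from h import *
for n in("side","top"): cv2.imwrite(f"pics/{n}2.png",eyes.get_image(n)[:,:,::-1])
a=cv2.imread("pics/side2.png");b=cv2.imread("pics/top2.png")
a=cv2.resize(a[210:400,230:390],None,fx=2.5,fy=2.5);b=cv2.resize(b[155:345,390:540],None,fx=2.5,fy=2.5)
cv2.imwrite("pics/g5.png",np.hstack([a,b]))
E
```

```text
position: [540.6, -363.0, 73.0]
ft_force: [-8.5, 2.0, 16.5]
position: [542.8, -360.9, 69.2]
ft_force: [-0.7, 0.3, -0.5]
finger_gap: 0.496
position: [518.7, -352.9, 201.4]
ft_force: [-0.2, -0.3, 0.5]
finger_gap: 0.499
position: [497.7, -217.3, 230.6]
ft_force: [0.0, 0.3, 1.1]
finger_gap: 0.497
```

View pics/g5.png

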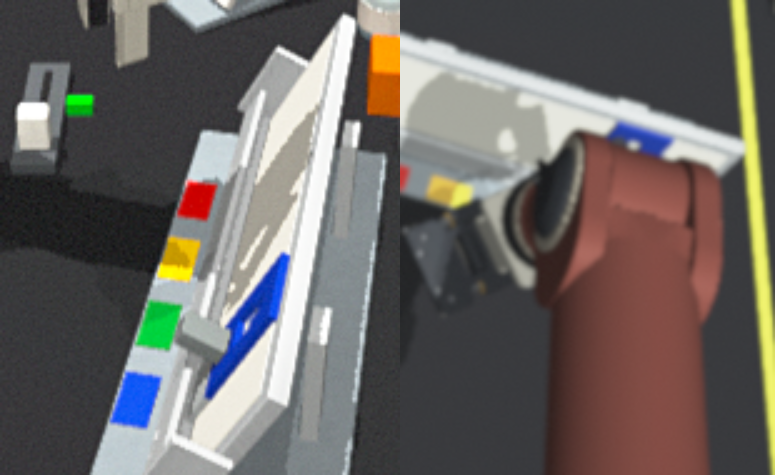

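Blue stands leaning in its bay with its block at (205,335). I've viewed 13 pictures, so from here I check by colour segmentation against the projected model.

```bash
cat > chk.py <<'E'
from h import *
HSV={"r":((0,3),(176,180)),"y":((20,35),),"g":((50,75),),"b":((108,128),)}
def comps(im,c):
    hs=cv2.cvtColor(im,cv2.COLOR_RGB2HSV); m=np.zeros(hs.shape[:2],np.uint8)
    for a,b in HSV[c]: m|=cv2.inRange(hs,(a,130,60),(b,255,255))
    n,l,s,ce=cv2.connectedComponentsWithStats(m); return [(s[i].tolist(),ce[i].round(1).tolist()) for i in range(1,n) if s[i,4]>40]
def pred(n,O,F,off=0):   # bbox of coloured part of plate, origin O
    p=proj(n,[O+F@[x,y,z] for x in(-6,0) for y in(28,-28) for z in(30,125)]); a,b=p.min(0),p.max(0); return np.r_[a,b-a].round(1).tolist()
Fb=frame(-.328,25);Bb=np.array([575.8,-262.9,27]);Fh=frame(.4559,30);Mh=np.array([621.7,302,135.7])
E
python3 - <<'E'
from chk import *
for n in("side","top"):
    im=cv2.imread(f"pics/{n}2.png")[:,:,::-1].copy()
    for i,c in enumerate("yrgb"): print(n,c,comps(im,c),"hang",pred(n,Mh+Fh@[0,105-70*i,-104],Fh))
for dz in(0,3,6): print(dz,pred("side",Bb+Fb@[0,-105,dz],Fb),"dy3",pred("side",Bb+Fb@[0,-102,dz],Fb))
E
python3 go.py 592.7 248.8 200 -63.9
```

```text
side y [([334, 143, 43, 6, 133], [354.9, 145.6]), ([113, 150, 119, 9, 399], [172.3, 154.4]), ([248, 159, 22, 24, 52], [256.9, 169.5]), ([293, 305, 17, 18, 217], [301.2, 313.2])] hang [271.3, 119.7, 24.9, 37.0]
side r [([7, 1, 12, 17, 59], [12.4, 9.2]), ([180, 0, 23, 15, 77], [190.9, 6.3]), ([224, 25, 15, 19, 51], [230.1, 32.6]), ([1, 35, 21, 21, 62], [9.9, 45.4]), ([221, 38, 12, 16, 44], [225.8, 46.2]), ([227, 50, 13, 14, 42], [232.9, 56.0]), ([272, 72, 20, 28, 124], [280.8, 87.3]), ([0, 74, 12, 18, 58], [5.6, 82.4]), ([247, 99, 17, 16, 71], [255.0, 105.7]), ([268, 103, 17, 17, 50], [275.7, 111.1]), ([4, 107, 29, 20, 133], [15.6, 115.0]), ([289, 129, 19, 38, 275], [297.5, 145.5]), ([41, 152, 10, 20, 45], [45.3, 162.0]), ([1, 155, 14, 13, 44], [8.6, 160.7]), ([32, 198, 20, 11, 53], [42.0, 203.9]), ([9, 213, 13, 21, 48], [16.2, 223.2]), ([301, 283, 16, 15, 174], [308.4, 289.9])] hang [283.4, 128.0, 26.3, 38.4]
side g [([297, 138, 26, 38, 328], [310.4, 156.2]), ([256, 248, 12, 9, 98], [261.3, 251.9]), ([284, 330, 19, 20, 242], [293.1, 339.6])] hang [296.4, 136.9, 27.8, 39.9]
side b [([3
[... 347 characters left out ...]
153.7, 211.8, 39.9, 31.5]
top r [([182, 201, 35, 30, 384], [198.9, 214.7]), ([377, 218, 16, 12, 130], [384.4, 223.9])] hang [180.0, 198.5, 38.0, 32.2]
top g [([209, 189, 32, 28, 277], [224.0, 201.4]), ([328, 255, 6, 9, 41], [330.6, 259.0])] hang [206.1, 185.3, 36.2, 32.9]
top b [([280, 127, 21, 20, 339], [290.2, 136.4]), ([474, 205, 24, 12, 136], [486.5, 210.0])] hang [232.0, 172.2, 34.4, 33.6]
0 [310.8, 311.9, 34.3, 59.7] dy3 [311.2, 310.6, 34.2, 59.5]
3 [311.6, 310.8, 34.3, 59.8] dy3 [311.9, 309.5, 34.2, 59.7]
6 [312.3, 309.7, 34.4, 60.0] dy3 [312.7, 308.4, 34.3, 59.8]
t 25.0 pos [ 497.2 -212.6  230.8] yaw -68.2 F [ 0.7 -0.3  1. ] gap 46.3 tilt 0.21 | spin -4.3 shift [ 288.7 -372.2   32.5]
```

Blue checks out: measured box (312,311,34,58) against predicted (311,312,34,60). The other plates haven't moved. Green next.

```bash

python3 -m creep '[0,-20,0,-4.3, 30,-37,0,0, 30,-37,0,0, 30,-37,0,0, 30,-37,0,0]' >/dev/null
python3 -m creep '[35,-37,0,0, 35,-37,0,0, 35,-37,0,0, 30,-37,0,0, 15,-37,0,0]' >/dev/null
python3 -m creep '[10,-10,0,0, 0,0,0,0, 0,0,0,0, 0,0,0,0, 0,0,0,0]' >/dev/null
python3 go.py 590.8 249 85.8 -63.9
```

```text
t 26.5 pos [594.6 224.8 230. ] yaw -64.7 F [-0.5  0.2 -1.4] gap 46.1 tilt 0.08 | spin -0.8 shift [  7.3 -23.6 144.1]
```

```bash

python3 -m creep '[7.3,-23.6,20,-0.8, 0,0,30,0, 0,0,30,0, 0,0,0,0, 0,0,0,0]' >/dev/null
python3 go.py 590.8 249 85.8 -63.9
```

```text
t 27.0 pos [590.9 250.9 150.1] yaw -63.77 F [ 0.5 -0.1  0.1] gap 46.6 tilt 0.02 | spin 0.13 shift [-0.9  1.6 64.3]
```

```bash

python3 -m creep '[-0.5,1.2,25,0, 0,0,20,0, 0,0,10,0, 0,0,9,0, 0,0,0,0]' | grep -E "posi|force"
python3 go.py 590.8 249 85.8 -63.9
python3 -m creep '[0,0,0,0, 0,0,0,0, 0,0,0,0, 0,0,0,0, 0,0,0,0]' -1 50 | grep -E "posi|force"
python3 -m creep '[0,0,0,0, 0,0,0,0, 0,0,0,0, 0,0,0,0, 0,0,0,0]' | grep -E "posi|force|gap"

```

```text
position: [590.6, 250.5, 85.8]
ft_force: [0.4, -0.1, -0.2]
t 27.5 pos [590.6 250.5  85.8] yaw -63.69 F [ 0.4 -0.1 -0.2] gap 46.7 tilt 0.0 | spin 0.21 shift [-0.5  1.4 -0. ]
position: [590.8, 250.6, 86.2]
ft_force: [-0.6, -0.5, 1.3]
position: [590.8, 250.6, 86.2]
ft_force: [-0.7, -1.8, 5.1]
finger_gap: 0.213
```

```bash

python3 -m creep '[2.6,0,-4.5,0, 2.6,0,-4.5,0, 2.6,0,-4.5,0, 2.6,0,-4.5,0, 2.6,0,-4.5,0]' | grep -E "posi|force"
python3 -m creep '[0,0,0,0, -4,0,-2.5,0, -4,0,-2.5,0, 0,0,0,0, 0,0,0,0]' | grep -E "posi|force"
python3 -m creep '[-6,0,-3.5,0, -6,0,-3.5,0, -8,0,-4,0, -10,0,-10,0, 0,0,0,0]' | grep -E "posi|force"
python3 -m creep '[-10,0,-30,0, -10,0,-30,0, -10,0,-30,0, 0,0,-20,8, 0,0,0,8]' >/dev/null
python3 -m creep '[0,0,0,8, 0,0,0,8, 0,0,0,8, 0,0,0,5, 0,0,0,0]' >/dev/null
python3 bay.py g
python3 go.py 519 -289 230 -108.8
```

```text
position: [601.9, 256.4, 108.2]
ft_force: [-0.8, -0.4, -1.7]
position: [595.0, 252.8, 113.4]
ft_force: [-0.5, 0.3, -1.3]
position: [567.6, 239.2, 136.2]
ft_force: [1.2, -0.1, -2.1]
(-60, 110) [ 555.4 -292.9  136.1]
(-45, 85) [ 558.3 -293.9  107.1]
(-27, 82) [ 572.6 -298.8   96.7]
(-27, 52) [ 560.6 -294.7   69.5]
t 31.0 pos [541.  226.5 244.4] yaw -108.64 F [ 0.2  0.4 -2.3] gap 19.8 tilt 0.03 | spin 0.16 shift [145.3 495.1  14.3]
```

```bash

python3 -m creep '[0,30,0,0.2, 0,38,0,0, 0,38,0,0, 0,38,0,0, 8,38,0,0]' >/dev/null
python3 -m creep '[15,38,0,0, 15,38,0,0, 15,38,0,0, 15,38,0,0, 15,38,0,0]' >/dev/null
python3 -m creep '[15,38,0,0, 15,38,0,0, 15,33,0,0, 10,12,10,0, 0,0,0,0]' >/dev/null
python3 go.py 548 -290.4 150 -108.8
```

```text
t 32.5 pos [ 511.4 -286.9  232.4] yaw -109.03 F [-0.9  0.6 -2.6] gap 19.5 tilt 0.14 | spin -0.23 shift [36.  -8.5 82.3]
```

```bash

python3 -m creep '[12,-3,25,0, 12,-3,25,0, 12,-2,25,0, 0,0,5,0, 0,0,0,0]' >/dev/null
python3 go.py 557 -293.5 108 -108.8
```

```text
t 33.0 pos [ 548.5 -286.6  153.3] yaw -108.7 F [-0.6 -0.2 -2. ] gap 19.5 tilt 0.22 | spin 0.1 shift [10.4  3.9 45.2]
```

```bash

python3 -m creep '[5,2,15,0, 5,1,15,0, 0,0,10,0, 0,0,5,0, 0,0,0,0]' >/dev/null
python3 go.py 572.6 -298.8 96.7 -108.8
python3 -m creep '[3,0,1.4,0, 3,0,1.4,0, 2.5,0,1.4,0, 0,0,0,0, 0,0,0,0]' | grep -E "posi|force"
python3 -m creep '[2,0,1,0, 0,0,0,0, 0,0,0,0, 0,0,0,0, 0,0,0,0]' | grep -E "posi|force"
python3 go.py 572.6 -298.8 96.7 -108.8
```

```text
t 33.5 pos [ 556.7 -294.7  108. ] yaw -108.89 F [ 0.   0.3 -1.7] gap 19.7 tilt 0.14 | spin -0.09 shift [16.4 -1.3 11.3]
position: [565.6, -297.8, 105.0]
ft_force: [0.0, -0.0, -2.8]
position: [567.4, -298.5, 104.0]
ft_force: [0.1, -0.3, -1.3]
t 34.5 pos [ 567.4 -298.5  104. ] yaw -108.88 F [ 0.1 -0.3 -1.3] gap 19.4 tilt 0.0 | spin -0.08 shift [ 5.  -1.4  7.3]
```

```bash

python3 -m creep '[1.8,-0.5,1.6,0, 1.8,-0.5,1.6,0, 0,0,0,0, 0,0,0,0, 0,0,0,0]' | grep -E "posi|force"
python3 -m creep '[1.8,0,1.6,0, 1.8,0,1.6,0, 0,0,0,0, 0,0,0,0, 0,0,0,0]' | grep -E "posi|force"
python3 go.py 572.6 -298.8 96.7 -108.8
```

```text
position: [570.9, -298.6, 100.7]
ft_force: [-1.5, 0.5, -0.1]
position: [573.0, -300.0, 97.7]
ft_force: [-5.3, 0.4, 2.2]
t 35.5 pos [ 573.  -300.    97.7] yaw -108.93 F [-5.3  0.4  2.2] gap 19.6 tilt 0.16 | spin -0.13 shift [-0.8 -1.   1. ]
```

```bash

python3 -m creep '[1.8,-0.5,0.8,0, 1,-0.5,0.5,0, 0,0,0,0, 0,0,0,0, 0,0,0,0]' | grep -E "posi|force"
python3 -m creep '[-1.7,0,3.6,0, -1.7,0,3.6,0, -1.7,0,3.6,0, 0,0,0,0, 0,0,0,0]' | grep -E "posi|force"
python3 -m creep '[-1.7,0,3.6,0, -1.7,0,3.6,0, 0,0,0,0, 0,0,0,0, 0,0,0,0]' | grep -E "posi|force"
python3 go.py 563.3 -295.8 72.9 -108.8
```

```text
position: [574.3, -300.4, 96.3]
ft_force: [-7.1, 1.2, 3.6]
position: [570.1, -298.3, 86.3]
ft_force: [-6.8, 2.6, 7.0]
position: [567.0, -297.1, 79.1]
ft_force: [-6.5, 2.5, 7.4]
t 37.0 pos [ 567.  -297.1   79.1] yaw -108.93 F [-6.5  2.5  7.4] gap 19.8 tilt 0.27 | spin -0.13 shift [-3.9 -0.1  6.2]
```

```bash

python3 -m creep '[-1.7,0,3.6,0, -0.7,0,1.4,0, 0,0,0,0, 0,0,0,0, 0,0,0,0]' | grep -E "posi|force"
python3 -m creep '[-0.7,0,1.5,0, 0,0,0,0, 0,0,0,0, 0,0,0,0, 0,0,0,0]' | grep -E "posi|force"
python3 -m creep '[-0.7,0,1.5,0, 0,0,0,0, 0,0,0,0, 0,0,0,0, 0,0,0,0]' | grep -E "posi|force"
python3 go.py 563.3 -295.8 72.9 -108.8
```

```text
position: [564.9, -296.3, 74.3]
ft_force: [-6.7, 2.9, 7.3]
position: [564.6, -296.2, 73.6]
ft_force: [-8.7, 2.4, 11.5]
position: [564.6, -296.2, 73.5]
ft_force: [-8.9, 3.6, 16.8]
t 38.5 pos [ 564.6 -296.2   73.5] yaw -108.92 F [-8.9  3.6 16.8] gap 19.7 tilt 0.09 | spin -0.12 shift [-1.4  0.   0.6]
```

On the ledge (force rising, z = 73.5, as for blue). Releasing, moving towards the hanger and checking numerically.

```bash

python3 -m creep '[0.8,0,-2,0, 0,0,0,0, 0,0,0,0, 0,0,0,0, 0,0,0,0]' 0 50 >/dev/null
python3 -m creep '[0,0,-10,0, 0,0,-20,0, -5,0,-30,0, -10,0,-35,0, -10,0,-35,0]' | grep -E "posi|force|gap"
python3 -m creep '[-20,-10,-30,-8, 0,-20,0,-8, 0,-30,0,-8, 0,-35,0,-8, 0,-37,0,-8]' >/dev/null
python3 -m creep '[30,-37,0,-4.5, 30,-37,0,0, 30,-37,0,0, 25,-37,0,0, 10,-37,0,0]' | grep -E "posi|force|gap"
cat > stat.py <<'E'
from chk import *
for n in("side","top"):
    im=eyes.get_image(n)
    for i,(c,k) in enumerate(zip("yrgb",(1,0,2,3))):
        ph=pred(n,Mh+Fh@[0,105-70*i,-104],Fh);pb=pred(n,Bb+Fb@[0,105-70*k,4],Fb)
        near=lambda p:[s for s,_ in comps(im,c) if abs(s[0]+s[2]/2-p[0]-p[2]/2)<20 and abs(s[1]+s[3]/2-p[1]-p[3]/2)<20]
        print(n,c,"hang",near(ph),"exp",ph,"| bay",near(pb),"exp",pb)
E
python3 stat.py
python3 go.py 559.9 311.8 85.8 -63.9
```

```text
position: [542.8, -287.9, 204.0]
ft_force: [1.0, -0.2, 0.1]
finger_gap: 0.503
position: [558.6, 71.3, 233.0]
ft_force: [-0.2, 0.7, 0.5]
finger_gap: 0.499
side y hang [[271, 129, 15, 28, 124]] exp [271.3, 119.7, 24.9, 37.0] | bay [] exp [326.3, 257.8, 30.1, 52.8]
side r hang [[284, 133, 16, 33, 174]] exp [283.4, 128.0, 26.3, 38.4] | bay [] exp [332.2, 236.1, 28.4, 49.8]
side g hang [] exp [296.4, 136.9, 27.8, 39.9] | bay [[320, 283, 32, 54, 437]] exp [319.5, 282.4, 32.1, 56.1]
side b hang [] exp [310.4, 146.4, 29.4, 41.4] | bay [[312, 311, 34, 58, 564]] exp [311.8, 310.5, 34.4, 59.9]
top y hang [[156, 215, 37, 28, 388]] exp [153.7, 211.8, 39.9, 31.5] | bay [] exp [408.3, 185.7, 33.9, 28.1]
top r hang [[182, 201, 35, 30, 384]] exp [180.0, 198.5, 38.0, 32.2] | bay [] exp [382.6, 177.3, 31.9, 28.6]
top g hang [] exp [206.1, 185.3, 36.2, 32.9] | bay [[437, 196, 32, 24, 257]] exp [434.1, 194.2, 35.9, 27.7]
top b hang [] exp [232.0, 172.2, 34.4, 33.6] | bay [[463, 205, 35, 24, 331]] exp [460.1, 202.7, 37.9, 27.2]
t 40.6 pos [556.2  76.9 233.1] yaw -63.68 F [-0.6 -0.   0.2] gap 46.2 tilt 0.31 | spin 0.22 shift [ 106.3 -208.6  148.5]
```

Green and blue both match their bays, and yellow and red still hang undisturbed. Red next.

```bash

python3 -m creep '[18,-37,0,0.2, 18,-37,0,0, 18,-37,0,0, 18,-37,0,0, 18,-37,0,0]' >/dev/null
python3 -m creep '[16,-23,30,0, 0,0,30,0, 0,0,20,0, 0,0,0,0, 0,0,0,0]' >/dev/null
python3 go.py 559.9 311.8 85.8 -63.9
```

```text
t 41.6 pos [564.5 301.  153.1] yaw -64.65 F [0.7 0.3 0.6] gap 47.1 tilt 0.06 | spin -0.75 shift [  0.6 -11.7  67.3]
```

```bash

python3 -m creep '[0.6,-11.7,0,-0.75, 0,0,20,0, 0,0,10,0, 0,0,0,0, 0,0,0,0]' >/dev/null
python3 go.py 559.9 311.8 85.8 -63.9
```

```text
t 42.1 pos [559.6 312.6 123. ] yaw -63.84 F [0.3 0.1 0.2] gap 46.5 tilt 0.06 | spin 0.06 shift [-0.1  0.9 37.2]
```

```bash

python3 -m creep '[0,0.5,15,0, 0,0,12,0, 0,0,10,0, 0,0,0,0, 0,0,0,0]' | grep -E "posi|force"
python3 -m creep '[0,0,0,0, 0,0,0,0, 0,0,0,0, 0,0,0,0, 0,0,0,0]' -1 50 | grep -E "posi|force"
python3 -m creep '[0,0,0,0, 0,0,0,0, 0,0,0,0, 0,0,0,0, 0,0,0,0]' | grep -E "posi|force|gap"
python3 -m creep '[2.6,0,-4.5,0, 2.6,0,-4.5,0, 2.6,0,-4.5,0, 2.6,0,-4.5,0, 2.6,0,-4.5,0]' | grep -E "posi|force"
python3 -m creep '[0,0,0,0, -4,0,-2.5,0, -4,0,-2.5,0, 0,0,0,0, 0,0,0,0]' | grep -E "posi|force"
python3 -m creep '[-6,0,-3.5,0, -6,0,-3.5,0, -8,0,-4,0, -10,0,-10,0, 0,0,0,0]' | grep -E "posi|force"
python3 -m creep '[-10,0,-30,0, -10,0,-30,0, -10,0,-30,0, 0,0,-20,8, 0,0,0,8]' >/dev/null
python3 -m creep '[0,0,0,8, 0,0,0,8, 0,0,0,8, 0,0,0,5, 0,0,0,0]' >/dev/null
python3 bay.py r
python3 go.py 564 -156 230 -108.8
```

```text
position: [559.5, 312.1, 85.2]
ft_force: [-0.4, -0.2, 0.0]
position: [559.5, 311.8, 85.6]
ft_force: [-0.5, -1.5, 1.6]
position: [559.6, 311.9, 85.6]
ft_force: [-1.2, -2.2, 3.0]
finger_gap: 0.21
position: [570.9, 317.8, 107.9]
ft_force: [-1.1, -0.9, -0.8]
position: [564.0, 314.3, 113.0]
ft_force: [-0.3, 0.7, -2.5]
position: [536.4, 300.9, 135.8]
ft_force: [-0.2, 0.3, -2.2]
(-60, 110) [ 600.5 -160.4  136.1]
(-45, 85) [ 603.4 -161.4  107.1]
(-27, 82) [ 617.7 -166.2   96.7]
(-27, 52) [ 605.7 -162.1   69.5]
t 46.1 pos [509.9 288.  244.1] yaw -108.8 F [-0.4 -0.2 -1.3] gap 19.6 tilt 0.04 | spin 0.0 shift [194.3 402.9  14. ]
```

```bash

python3 -m creep '[10,30,0,0, 18,36,0,0, 18,36,0,0, 18,36,0,0, 18,36,0,0]' >/dev/null
python3 -m creep '[18,36,0,0, 18,36,0,0, 18,36,0,0, 18,36,0,0, 18,36,0,0]' >/dev/null
python3 -m creep '[18,36,0,0, 5,13,14,0, 0,0,0,0, 0,0,0,0, 0,0,0,0]' >/dev/null
python3 go.py 593 -157.9 150 -108.8
```

```text
t 47.6 pos [ 565.1 -153.6  230. ] yaw -108.57 F [-0.1  0.7 -2. ] gap 19.7 tilt 0.12 | spin 0.23 shift [27.8 -4.7 80. ]
```

```bash

python3 -m creep '[10,-2,25,0.2, 10,-2,25,0, 8,-1,25,0, 0,0,5,0, 0,0,0,0]' >/dev/null
python3 go.py 603.4 -161.4 107.1 -108.8
```

```text
t 48.1 pos [ 592.3 -159.1  149.4] yaw -108.88 F [-0.8  0.9 -1.6] gap 19.8 tilt 0.12 | spin -0.08 shift [11.3 -1.4 42.3]
```

```bash

python3 -m creep '[6,-1,15,0, 5,0,15,0, 0,0,10,0, 0,0,2,0, 0,0,0,0]' >/dev/null
python3 -m creep '[3,0,1.4,0, 3,0,1.4,0, 2.5,0,1.4,0, 2,0,1,0, 0,0,0,0]' | grep -E "posi|force"
python3 go.py 617.7 -166.2 96.7 -108.8
```

```text
position: [613.6, -167.1, 102.5]
ft_force: [0.4, -0.1, -2.1]
t 49.1 pos [ 613.6 -167.1  102.5] yaw -109.03 F [ 0.4 -0.1 -2.1] gap 19.5 tilt 0.01 | spin -0.23 shift [ 3.6 -2.2  5.8]
```

```bash

python3 -m creep '[1.8,-1,1.6,-0.2, 1.8,-1,1.6,0, 0,0,0,0, 0,0,0,0, 0,0,0,0]' | grep -E "posi|force"
python3 -m creep '[1.8,0,1,0, 1.8,0,1,0, 0,0,0,0, 0,0,0,0, 0,0,0,0]' | grep -E "posi|force"
python3 go.py 617.7 -166.2 96.7 -108.8
```

```text
position: [616.6, -166.5, 99.6]
ft_force: [-4.9, 0.8, 3.2]
position: [618.9, -167.3, 96.9]
ft_force: [-6.7, 0.3, 3.1]
t 50.1 pos [ 618.9 -167.3   96.9] yaw -108.85 F [-6.7  0.3  3.1] gap 19.6 tilt 0.24 | spin -0.05 shift [-1.5 -0.7  0.2]
```

```bash

python3 -m creep '[1.2,-0.7,0.6,0, 0,0,0,0, 0,0,0,0, 0,0,0,0, 0,0,0,0]' | grep -E "posi|force"
python3 -m creep '[-1.7,0,3.6,0, -1.7,0,3.6,0, -1.7,0,3.6,0, 0,0,0,0, 0,0,0,0]' | grep -E "posi|force"
python3 -m creep '[-1.7,0,3.6,0, -1.7,0,3.6,0, 0,0,0,0, 0,0,0,0, 0,0,0,0]' | grep -E "posi|force"
python3 go.py 608.4 -163.2 72.9 -108.8
```

```text
position: [619.5, -167.5, 96.1]
ft_force: [-7.5, -0.7, 2.5]
position: [615.8, -164.7, 86.4]
ft_force: [-7.0, 0.7, 5.9]
position: [612.7, -163.2, 79.1]
ft_force: [-6.4, 2.2, 6.2]
t 51.6 pos [ 612.7 -163.2   79.1] yaw -108.81 F [-6.4  2.2  6.2] gap 19.9 tilt 0.2 | spin -0.01 shift [-4.1  1.4  6.2]
```

```bash

python3 -m creep '[-1.7,1,3.6,0, -0.7,0,1.4,0, 0,0,0,0, 0,0,0,0, 0,0,0,0]' | grep -E "posi|force"
python3 -m creep '[-0.7,0,1.5,0, 0,0,0,0, 0,0,0,0, 0,0,0,0, 0,0,0,0]' | grep -E "posi|force"
python3 -m creep '[-0.7,0,1.5,0, 0,0,0,0, 0,0,0,0, 0,0,0,0, 0,0,0,0]' | grep -E "posi|force"
python3 go.py 608.4 -163.2 72.9 -108.8
```

```text
position: [610.4, -163.1, 74.2]
ft_force: [-6.0, 2.2, 5.9]
position: [609.8, -163.0, 73.0]
ft_force: [-6.3, 2.4, 6.6]
position: [609.8, -163.0, 72.9]
ft_force: [-7.5, 3.0, 12.2]
t 53.1 pos [ 609.8 -163.    72.9] yaw -108.81 F [-7.5  3.  12.2] gap 19.8 tilt 0.11 | spin -0.01 shift [-1.3  0.6  0. ]
```

Seated. Release and go for yellow.

```bash

python3 -m creep '[0.7,0,-1.5,0, 0,0,0,0, 0,0,0,0, 0,0,0,0, 0,0,0,0]' 0 50 >/dev/null
python3 -m creep '[0,0,-10,0, 0,0,-20,0, -5,0,-30,0, -10,0,-35,0, -10,0,-35,0]' | grep -E "posi|force|gap"
python3 -m creep '[-20,-10,-30,-8, -10,-20,0,-8, -10,-30,0,-8, -10,-35,0,-8, -10,-37,0,-8]' >/dev/null
python3 -m creep '[0,-37,0,-4.5, 0,-37,0,0, 0,-37,0,0, 0,-37,0,0, 0,-37,0,0]' | grep -E "posi|force|gap"
python3 stat.py
python3 go.py 529 374.7 85.8 -63.9
```

```text
position: [586.9, -156.3, 204.0]
ft_force: [0.5, -0.0, -0.2]
finger_gap: 0.501
position: [447.6, 148.3, 233.2]
ft_force: [0.7, 0.6, 0.7]
finger_gap: 0.494
side y hang [[271, 121, 24, 36, 331]] exp [271.3, 119.7, 24.9, 37.0] | bay [] exp [326.3, 257.8, 30.1, 52.8]
side r hang [] exp [283.4, 128.0, 26.3, 38.4] | bay [[333, 236, 28, 49, 345]] exp [332.2, 236.1, 28.4, 49.8]
side g hang [] exp [296.4, 136.9, 27.8, 39.9] | bay [[320, 283, 32, 54, 436]] exp [319.5, 282.4, 32.1, 56.1]
side b hang [] exp [310.4, 146.4, 29.4, 41.4] | bay [[312, 311, 34, 58, 565]] exp [311.8, 310.5, 34.4, 59.9]
top y hang [[156, 215, 37, 28, 388]] exp [153.7, 211.8, 39.9, 31.5] | bay [] exp [408.3, 185.7, 33.9, 28.1]
top r hang [] exp [180.0, 198.5, 38.0, 32.2] | bay [[385, 178, 29, 27, 321]] exp [382.6, 177.3, 31.9, 28.6]
top g hang [] exp [206.1, 185.3, 36.2, 32.9] | bay [[437, 196, 32, 24, 256]] exp [434.1, 194.2, 35.9, 27.7]
top b hang [] exp [232.0, 172.2, 34.4, 33.6] | bay [[463, 205, 35, 24, 332]] exp [460.1, 202.7, 37.9, 27.2]
t 55.2 pos [445.7 152.9 233.3] yaw -63.74 F [-0.2 -0.1 -0.6] gap 46.3 tilt 0.2 | spin 0.16 shift [ 172.2 -162.1  148.3]
```

```bash

python3 -m creep '[33,-32,0,0.1, 34,-32,0,0, 35,-32,0,0, 35,-32,0,0, 35,-34,0,0]' >/dev/null
python3 -m creep '[0,0,40,0, 0,0,40,0, 0,0,0,0, 0,0,0,0, 0,0,0,0]' >/dev/null
python3 go.py 529 374.7 85.8 -63.9
```

```text
t 56.2 pos [535.1 368.  155.2] yaw -64.49 F [-0.8  0.1 -0. ] gap 46.6 tilt 0.29 | spin -0.59 shift [-2.9 -8.6 69.4]
```

```bash

python3 -m creep '[-2.9,-8.6,0,-0.6, 0,0,20,0, 0,0,12,0, 0,0,0,0, 0,0,0,0]' >/dev/null
python3 go.py 529 374.7 85.8 -63.9
```

```text
t 56.7 pos [527.2 374.2 120.8] yaw -63.83 F [0.3 0.3 0.2] gap 46.7 tilt 0.04 | spin 0.07 shift [ 1.8  0.4 35. ]
```

```bash

python3 -m creep '[1.5,0.3,15,0, 0,0,10,0, 0,0,10,0, 0,0,0,0, 0,0,0,0]' | grep -E "posi|force"
python3 -m creep '[0,0,0,0, 0,0,0,0, 0,0,0,0, 0,0,0,0, 0,0,0,0]' -1 50 | grep -E "posi|force"
python3 -m creep '[0,0,0,0, 0,0,0,0, 0,0,0,0, 0,0,0,0, 0,0,0,0]' | grep -E "posi|force|gap"
python3 -m creep '[2.6,0,-4.5,0, 2.6,0,-4.5,0, 2.6,0,-4.5,0, 2.6,0,-4.5,0, 2.6,0,-4.5,0]' | grep -E "posi|force"
python3 -m creep '[0,0,0,0, -4,0,-2.5,0, -4,0,-2.5,0, 0,0,0,0, 0,0,0,0]' | grep -E "posi|force"
python3 -m creep '[-6,0,-3.5,0, -6,0,-3.5,0, -8,0,-4,0, -10,0,-10,0, 0,0,0,0]' | grep -E "posi|force"
python3 -m creep '[0,0,-30,0, 0,0,-30,0, 0,0,-30,0, 0,0,-20,8, 0,0,0,8]' >/dev/null
python3 -m creep '[0,0,0,8, 0,0,0,8, 0,0,0,8, 0,0,0,5, 0,0,0,0]' >/dev/null
python3 bay.py y
python3 go.py 545 -223 230 -108.8
```

```text
position: [528.3, 374.4, 84.8]
ft_force: [-0.5, 0.2, 0.6]
position: [528.5, 374.4, 85.6]
ft_force: [-0.3, 0.0, 1.2]
position: [528.6, 374.4, 85.6]
ft_force: [0.1, -0.6, 4.4]
finger_gap: 0.211
position: [540.0, 380.2, 107.9]
ft_force: [-1.0, -1.7, -1.4]
position: [533.0, 376.7, 113.0]
ft_force: [-0.2, -0.1, -2.3]
position: [505.2, 363.7, 135.8]
ft_force: [0.3, 0.2, -1.0]
(-60, 110) [ 578.  -226.7  136.1]
(-45, 85) [ 580.9 -227.7  107.1]
(-27, 82) [ 595.1 -232.5   96.7]
(-27, 52) [ 583.1 -228.4   69.5]
t 60.7 pos [505.8 363.6 244. ] yaw -108.8 F [ 0.2 -0.5 -1.3] gap 20.0 tilt 0.03 | spin -0.0 shift [226.1 542.7  13.9]
```

```bash

python3 -m creep '[10,30,0,0, 14,36,0,0, 14,36,0,0, 14,36,0,0, 14,36,0,0]' >/dev/null
python3 -m creep '[15,36,0,0, 15,36,0,0, 15,36,0,0, 15,36,0,0, 15,36,0,0]' >/dev/null
python3 -m creep '[15,36,0,0, 15,36,0,0, 15,36,0,0, 15,36,0,0, 14,36,14,0]' >/dev/null
python3 -m creep '[5,9,0,0, 0,0,0,0, 0,0,0,0, 0,0,0,0, 0,0,0,0]' >/dev/null
python3 go.py 570.5 -224.2 150 -108.8
```

```text
t 62.7 pos [ 539.6 -219.5  230.2] yaw -108.63 F [-0.1 -0.9 -0.8] gap 19.6 tilt 0.07 | spin 0.17 shift [30.8 -5.4 80.2]
```

```bash

python3 -m creep '[11,-2.5,25,0.2, 11,-2,25,0, 9,-1,25,0, 0,0,5,0, 0,0,0,0]' >/dev/null
python3 go.py 580.9 -227.7 107.1 -108.8
```

```text
t 63.2 pos [ 569.5 -225.3  149.2] yaw -108.95 F [ 0.7 -0.1 -1.1] gap 19.4 tilt 0.14 | spin -0.15 shift [11.6 -1.4 42. ]
```

```bash

python3 -m creep '[6,-1.2,15,-0.1, 5,0,15,0, 0,0,10,0, 0,0,2,0, 0,0,0,0]' >/dev/null
python3 -m creep '[3,-0.5,1.4,0, 3,0,1.4,0, 2.5,-0.5,1.4,0, 2,0,1,0, 0,0,0,0]' | grep -E "posi|force"
python3 go.py 595.1 -232.5 96.7 -108.8
```

```text
position: [591.4, -231.3, 102.5]
ft_force: [0.3, 0.9, -2.1]
t 64.2 pos [ 591.4 -231.3  102.5] yaw -108.92 F [ 0.3  0.9 -2.1] gap 19.8 tilt 0.01 | spin -0.12 shift [ 3.9 -0.   5.8]
```

```bash

python3 -m creep '[1.8,0,1.6,0, 1.8,0,1.6,0, 0,0,0,0, 0,0,0,0, 0,0,0,0]' | grep -E "posi|force"
python3 -m creep '[1.8,0,1,0, 1.8,0,1,0, 1.2,0,0.6,0, 0,0,0,0, 0,0,0,0]' | grep -E "posi|force"
python3 -m creep '[-1.7,0,3.6,0, -1.7,0,3.6,0, -1.7,0,3.6,0, 0,0,0,0, 0,0,0,0]' | grep -E "posi|force"
python3 go.py 595.1 -232.5 96.7 -108.8
```

```text
position: [594.0, -232.3, 99.6]
ft_force: [-4.7, 1.5, 3.3]
position: [596.9, -233.3, 96.2]
ft_force: [-6.4, 1.6, 3.1]
position: [592.5, -232.0, 86.2]
ft_force: [-6.1, 2.1, 5.3]
t 65.7 pos [ 592.5 -232.    86.2] yaw -108.95 F [-6.1  2.1  5.3] gap 19.9 tilt 0.21 | spin -0.15 shift [  2.6  -0.4 -10.5]
```

```bash

python3 -m creep '[-1.7,0,3.6,0, -1.7,0,3.6,0, 0,0,0,0, 0,0,0,0, 0,0,0,0]' | grep -E "posi|force"
python3 -m creep '[-1.7,0,3.6,0, -0.7,0,1.4,0, 0,0,0,0, 0,0,0,0, 0,0,0,0]' | grep -E "posi|force"
python3 -m creep '[-0.7,0,1.5,0, 0,0,0,0, 0,0,0,0, 0,0,0,0, 0,0,0,0]' | grep -E "posi|force"
python3 -m creep '[-0.7,0,1.5,0, 0,0,0,0, 0,0,0,0, 0,0,0,0, 0,0,0,0]' | grep -E "posi|force"
python3 go.py 585.9 -229.5 72.9 -108.8
```

```text
position: [589.3, -231.0, 79.0]
ft_force: [-6.0, 1.9, 4.6]
position: [587.2, -230.2, 74.2]
ft_force: [-6.2, 3.1, 6.6]
position: [586.6, -230.0, 72.9]
ft_force: [-6.6, 2.7, 6.9]
position: [586.6, -230.0, 72.9]
ft_force: [-7.8, 2.9, 12.9]
t 67.7 pos [ 586.6 -230.    72.9] yaw -108.94 F [-7.8  2.9 12.9] gap 19.5 tilt 0.07 | spin -0.14 shift [-0.8 -0.2 -0. ]
```

```bash

python3 -m creep '[0.7,0,-1.5,0, 0,0,0,0, 0,0,0,0, 0,0,0,0, 0,0,0,0]' 0 50 >/dev/null
python3 -m creep '[0,0,-10,0, 0,0,-20,0, -5,0,-30,0, -10,0,-35,0, -10,0,-35,0]' | grep -E "posi|force|gap"
python3 -m creep '[-25,-10,0,-8, -25,-20,0,-2.8, -25,-20,0,0, -25,-25,0,0, -25,-25,0,0]' >/dev/null
python3 go.py 434.8 -60.2 25.7 -97.9
python3 - <<'E'
from chk import *
for n in("side","top"):
    im=eyes.get_image(n);cv2.imwrite(f"pics/{n}3.png",im[:,:,::-1])
a=cv2.imread("pics/side3.png");b=cv2.imread("pics/top3.png")
cv2.imwrite("pics/g6.png",np.hstack([cv2.resize(a[200:400,220:420],None,fx=2,fy=2),cv2.resize(b[150:350,350:550],None,fx=2,fy=2)]))
E
python3 stat.py
```

```text
position: [564.2, -222.0, 204.0]
ft_force: [0.7, -0.3, 0.4]
finger_gap: 0.501
t 69.2 pos [458.3 -99.6 203.1] yaw -98.17 F [ 0.5 -0.9  0.4] gap 46.5 tilt 0.09 | spin -0.27 shift [-28.9 -35.7 177.4]
side y hang [] exp [271.3, 119.7, 24.9, 37.0] | bay [[327, 258, 30, 52, 417]] exp [326.3, 257.8, 30.1, 52.8]
side r hang [] exp [283.4, 128.0, 26.3, 38.4] | bay [[333, 236, 28, 48, 302]] exp [332.2, 236.1, 28.4, 49.8]
side g hang [] exp [296.4, 136.9, 27.8, 39.9] | bay [[320, 283, 32, 54, 441]] exp [319.5, 282.4, 32.1, 56.1]
side b hang [] exp [310.4, 146.4, 29.4, 41.4] | bay [[312, 311, 34, 58, 563]] exp [311.8, 310.5, 34.4, 59.9]
top y hang [] exp [153.7, 211.8, 39.9, 31.5] | bay [[411, 187, 31, 26, 331]] exp [408.3, 185.7, 33.9, 28.1]
top r hang [] exp [180.0, 198.5, 38.0, 32.2] | bay [[385, 178, 29, 27, 321]] exp [382.6, 177.3, 31.9, 28.6]
top g hang [] exp [206.1, 185.3, 36.2, 32.9] | bay [[437, 196, 32, 24, 256]] exp [434.1, 194.2, 35.9, 27.7]
top b hang [] exp [232.0, 172.2, 34.4, 33.6] | bay [[463, 205, 35, 24, 332]] exp [460.1, 202.7, 37.9, 27.2]
```

View pics/g6.png

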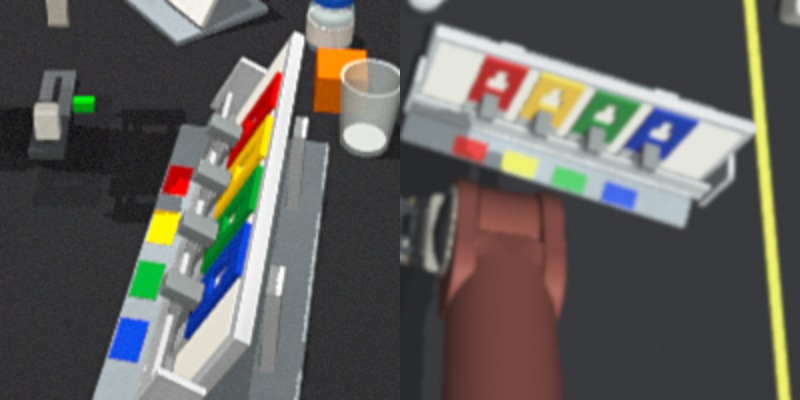

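All four plates lean in their own bays: red block (225,130), yellow (212,178), green (197,228), blue (185,288), in patch order. Grip boxes are within 1 to 3 px of prediction. Refining the mark, then to the dimmer.

```bash
python3 - <<'E'
from chk import *
import cv2
u=np.array([.132,.991])
for n,f in(("top","top0"),("side","side0"),("side","side1"),("side","side3"),("top","top3")):
    im=cv2.imread(f"pics/{f}.png")[:,:,::-1].copy()
    hs=cv2.cvtColor(im,cv2.COLOR_RGB2HSV).astype(int)
    x0,x1,y0,y1=(322,342,248,270) if n=="top" else(250,275,242,262)
    h=hs[y0:y1,x0:x1]; m=(abs(h[...,0]-60)<15)&(h[...,1]>90)
    w=m*h[...,1]*h[...,2]; yy,xx=np.mgrid[y0:y1,x0:x1]
    if not m.any(): print(f,"none");continue
    c=((w*xx).sum()/w.sum(),(w*yy).sum()/w.sum())
    # pixel rows brightness distribution to separate top & front faces
    v=[int(h[r,m[r],2].mean()) if m[r].any() else 0 for r in range(y1-y0)]
    for z in((14,) if n=="top" else(14,9)): 
        P=ray_z(n,c,z)[:2]; print(f,np.round(c,1),z,P.round(1),"along from stop",((P-[434.8,-60.2])@u).round(1))
    if n=="side": print(dict(zip(range(y0,y1),v)))
E
python3 -m creep '[-14,-18,10,-0.2, -14,-18,10,0, 0,0,30,0, 0,0,30,0, 0,0,0,0]' >/dev/null
python3 go.py 434.8 -60.2 25.7 -97.9
```

```text
top0 [330.5 259.2] 14 [4.752e+02 4.000e-01] along from stop 65.4
side0 [261.4 251.2] 14 [474.3  -7.2] along from stop 57.7
side0 [261.4 251.2] 9 [474.4  -0.8] along from stop 64.1
{242: 0, 243: 0, 244: 0, 245: 0, 246: 0, 247: 73, 248: 209, 249: 232, 250: 232, 251: 217, 252: 154, 253: 151, 254: 157, 255: 145, 256: 94, 257: 0, 258: 0, 259: 0, 260: 0, 261: 0}
side1 [261.5 251.7] 14 [474.5  -8.9] along from stop 56.1
side1 [261.5 251.7] 9 [474.6  -2.5] along from stop 62.4
{242: 0, 243: 0, 244: 0, 245: 0, 246: 0, 247: 0, 248: 145, 249: 183, 250: 174, 251: 157, 252: 150, 253: 152, 254: 154, 255: 135, 256: 82, 257: 0, 258: 0, 259: 0, 260: 0, 261: 0}
side3 [261.4 251.2] 14 [474.3  -7.2] along from stop 57.7
side3 [261.4 251.2] 9 [474.3  -0.8] along from stop 64.1
{242: 0, 243: 0, 244: 0, 245: 0, 246: 0, 247: 58, 248: 189, 249: 232, 250: 216, 251: 189, 252: 141, 253: 141, 254: 144, 255: 126, 256: 79, 257: 0, 258: 0, 259: 0, 260: 0, 261: 0}
top3 [330.6 259.2] 14 [4.752e+02 3.000e-01] along from stop 65.3
t 69.9 pos [434.9 -61.7 119.9] yaw -98.02 F [0.  0.3 0.4] gap 46.4 tilt 0.35 | spin -0.12 shift [ 0.2 -1.5 94.2]
```

```bash

python3 -m creep '[0,-1.2,30,0, 0,0,30,0, 0,0,20,0, 0,0,14,0, 0,0,0,0]' | grep -E "posi|force"
python3 -m creep '[0,0,0,0, 0,0,0,0, 0,0,0,0, 0,0,0,0, 0,0,0,0]' -1 15 | grep -E "posi|force|gap"
python3 go.py 443.3 3.4 25.7 -97.9
```

```text
position: [437.2, -60.6, 27.8]
ft_force: [-0.2, 0.6, -0.1]
position: [437.1, -59.7, 29.0]
ft_force: [-0.1, 0.2, 5.5]
finger_gap: 0.212
t 70.9 pos [437.1 -59.7  29. ] yaw -97.91 F [-0.1  0.2  5.5] gap 19.8 tilt 0.1 | spin -0.01 shift [ -2.5 -63.4   3.3]
```

```bash

python3 -m creep '[0,-14,0,0, 0,-14,0,0, 0,-14,0,0, 0,-10,0,0, 0,0,0,0]' | grep -E "posi|force"
python3 -m creep '[0,-6,0,0, 0,-4,0,0, 0,-1.4,0,0, 0,0,0,0, 0,0,0,0]' | grep -E "posi|force|gap"
python3 go.py 443.3 3.4 25.7 -97.9
```

```text
position: [444.1, -6.3, 29.0]
ft_force: [-0.4, 2.4, 6.2]
position: [445.4, 3.3, 29.0]
ft_force: [-0.8, -0.2, 7.2]
finger_gap: 0.209
t 71.9 pos [445.4   3.3  29. ] yaw -97.9 F [-0.8 -0.2  7.2] gap 19.4 tilt 0.05 | spin -0.0 shift [-2.1  0.2  3.3]
```

Released gently and backed away upward, then a check of the grip against the mark.

```bash

python3 -m creep '[0,0,0,0, 0,0,0,0, 0,0,0,0, 0,0,0,0, 0,0,0,0]' 0 15| grep -E "posi|force|gap"
python3 -m creep '[0,0,-25,0, 0,0,-30,0, 0,0,-35,0, 0,0,-35,0, 0,0,-30,0]' >/dev/null
python3 -m creep '[0,-38,0,0, 0,-38,0,0, 0,-38,0,0, 0,-38,0,0, 0,-38,0,0]' | grep -E "posi|force"
python3 stat.py
python3 - <<'E'
from chk import *
a=eyes.get_image("side")[:,:,::-1];b=eyes.get_image("top")[:,:,::-1]
cv2.imwrite("pics/g7.png",np.hstack([cv2.resize(a[222:287,220:285],None,fx=6,fy=6,interpolation=cv2.INTER_CUBIC),cv2.resize(b[240:305,300:365],None,fx=6,fy=6,interpolation=cv2.INTER_CUBIC)]))
for n in("side","top"): print(n,"grip top centre expected",proj(n,[443.3,3.4,54])[0].round(1),"mark top exp",proj(n,[474.9,-1,14])[0].round(1))
E
```

```text
position: [445.1, 3.3, 28.2]
ft_force: [0.1, -0.4, 0.6]
finger_gap: 0.496
position: [471.1, 192.8, 183.2]
ft_force: [0.1, -0.3, 0.5]
side y hang [] exp [271.3, 119.7, 24.9, 37.0] | bay [[327, 258, 30, 52, 417]] exp [326.3, 257.8, 30.1, 52.8]
side r hang [] exp [283.4, 128.0, 26.3, 38.4] | bay [[333, 236, 28, 48, 300]] exp [332.2, 236.1, 28.4, 49.8]
side g hang [] exp [296.4, 136.9, 27.8, 39.9] | bay [[320, 283, 32, 54, 439]] exp [319.5, 282.4, 32.1, 56.1]
side b hang [] exp [310.4, 146.4, 29.4, 41.4] | bay [[312, 311, 34, 58, 562]] exp [311.8, 310.5, 34.4, 59.9]
top y hang [] exp [153.7, 211.8, 39.9, 31.5] | bay [[411, 187, 31, 26, 331]] exp [408.3, 185.7, 33.9, 28.1]
top r hang [] exp [180.0, 198.5, 38.0, 32.2] | bay [[385, 178, 29, 27, 322]] exp [382.6, 177.3, 31.9, 28.6]
top g hang [] exp [206.1, 185.3, 36.2, 32.9] | bay [[437, 196, 32, 24, 255]] exp [434.1, 194.2, 35.9, 27.7]
top b hang [] exp [232.0, 172.2, 34.4, 33.6] | bay [[463, 205, 35, 24, 332]] exp [460.1, 202.7, 37.9, 27.2]
side grip top centre expected [246.8 235.6] mark top exp [261.5 249.6]
top grip top centre expected [330.  271.6] mark top exp [331.1 259.3]
```

View pics/g7.png

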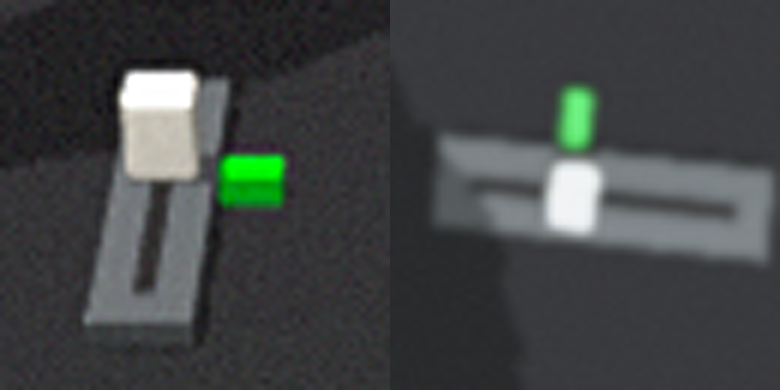

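The crop shows the grip top at (574,198) and the mark at (577,118). Allowing for the track's slant and parallax, they are abreast within about 2 mm. The plates are unchanged and the arm is clear.

```bash
python3 -c "
from station import workorder,env
print(env.get_obs()['time_s'],env.get_obs()['ft_force'].round(1)); print(workorder.finish_job())"
```

```text
73.6 [-0.5 -0.3 -1. ]
the job is handed in; nothing more can be done
None
```

I slid the dimmer fully down to its end stop and moved all four plates (blue, green, red, yellow) from the studs into the bays of their own colours. Then I slid the dimmer up to the green mark and handed the job in at 73.6 s. No verdict was reported.

**Plates:** In the last images every plate's colour box lay within about 3 px of the box predicted for leaning in its bay. No plate was knocked aside during the run.

**Dimmer:** The two cameras disagreed slightly on where the mark is. The top view put the grip 1 to 2 mm short of it and the side view about 1 mm past, both inside the 5 mm limit.

**Bay height:** When I lowered the plates, each met the ledge about 4 to 6 mm higher than my image measurement of the bays. I therefore seated each plate by the rise in contact force rather than by that number.

**Bystanders:** I never came near the jar, cup or orange box, and they looked undisturbed in the pictures, but I did not measure their positions at the end. The arm was clear of everything, with no contact force, at hand-in.

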